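# Lift the hot dryer lid off with the lid lifter

## Robot

A 6-joint arm with a two-finger parallel gripper is mounted at the origin on the work surface. World frame = base frame: x ahead of the robot, y to its left, z up, the work surface at z = 0. Lengths are in m, angles in rad, forces in N, time in s.
With the tool pointing down it reaches from about 0.275 to 0.725 m from the base axis. Payload 5.6 kg.
Tool frame: the origin (TCP) lies at the centre of the arm's flange, where the gripper is bolted on; the fingertips stand 173 mm ahead of it and the grasp point (between the pads) lies 155 mm ahead of it; y points along the fingers, x is the direction in which the jaws open and shut, and the axes are right-handed (so a half turn about y gives the same grasp; the last joint's range is limited). The gripper opens to 85 mm and grips with 20 to 120 N. Pads are 22 mm wide; open, the fingers measure 114 mm over their backs; the gripper's body (76 mm by 85 mm) begins 54 mm behind the grasp point. The pads swing forward as they close: fully open they stand 13 mm farther back than shut.
Start: joints at [-0.883, 0.255, 0.108, 0, -1.424, -0.285], TCP at [0.216, -0.506, 0.405] pointing down, gripper open.
Joint ranges: [-2.95, 2.95], [-1.21, 1.97], [-1.09, 1.5], [-2.87, 1.71], [-2.94, -0.07], [-3.05, 3.05]. Speed limits (rad/s): [2.57, 2.57, 3.14, 3.14, 3.14, 3.14].

## Interface

Orientations are given as a unit quaternion [w, x, y, z].
In Python, from station import robot, imaging gives the robot as it stands.
- The arm moves only by the tool play_rows, never from a script. Its argument "rows" is a list of rows, each an object of numbers: "dx", "dy", "dz": the shift along the world's x, y, z as a fraction of full scale; "yaw": the turn about the world's z as a fraction of full scale; "claw": the closure, from 0 (fully open) to 1 (shut). A call has exactly 5 rows; each row shifts and turns the commanded pose from where the row before left it; what a row does not reach is not made up. Full scale, the value 1, is 0.04 m for a shift and 0.12 rad for a turn. A row lasts 1/8 s, in which the tool goes at most 62.5 mm and 10.7 degrees, less where a joint would pass 70% of its speed; a pose out of reach is approached as far as the arm can. A call with a number of a shift or a turn outside -1 to 1 is refused whole. A call with a gripper value outside its range is refused whole. The fingers move at their own pace and stop on an object; "grip_force" is the grip in N (left out, the last holds). Time passes only in rows, so rows that do not move let the fingers close, or fill a call up. It gives the time, the measured TCP pose, the force and the opening at its end, in the units of the state.
- robot.get_obs(): the state, without advancing time (a new reading comes with each control period).
- imaging.camera(name): name is "scene" or "top"; returns (picture, depth): 400x640x3 uint8, red, green, blue; 400x640 float32, m along the optical axis (not along the pixel's ray), 0 where there is no reading.
- imaging.camera_model(name): a dict with "camera_matrix" (3x3 intrinsics, pixels), "T" (4x4, takes a point from camera to world coordinates). Camera axes: x right, y down, z forward; pixel columns grow to the right and rows downward; lengths in m; the calibration is good to about 2 mm. A picture is of the moment at which its call begins. camera_model takes no time and is no camera call.
- robot.job_done(): hands the job in, once; it reports no verdict.
The state is a dict: "time_s": time; "q": joint angles; "joint_vel": joint speeds; "effort": joint torques, N m; "ee_pos": TCP position; "tcp_rot": TCP orientation; "ft_force": force on the tool from outside, world axes, zero at the start; "wrist_torque": the same for the moment, N m; "width": opening from 0.0 (shut) to 1.0 (fully open).
Only numpy, scipy, OpenCV 4.12 (cv2) and the standard library are available. Lean on these libraries where they do the work, as an engineer would, in place of code of your own. Each camera call takes 0.05 s, during which the arm holds its last target.

## Task

The lid on the sample dryer is hot: take the lid lifter from its holder, hook it under the bar of the lid's loop handle at the point where the lid balances, and lift the lid clear, keeping it level. Set the lid down gently so that it sits flat and fully home in the cooling ring, then stand the lifter back in its holder and let go. Do not touch the lid with the gripper, never let the lid tip or press hard on it, and leave the other things on the counter where they are.

Things in the scene. Friction and masses are not known exactly. Their poses are not given: they have to be found in the camera images.
- lid_bar (a point): Middle of the straight level bar of the lid's loop handle. Axes: z up, y along the bar. Bar 8 mm thick, centre line 30 mm above the lid's flat top, on two 8 mm posts at y = -48 and +48 mm. A lifter hook (16 mm wide) holds the lid level only if its middle is within about 8 mm of the lid's balance point (see the lid), else the heavy side stays down and the lid tips.
- dryer_mouth (a point): Centre of the rim of the sample dryer, a fixed round steel pot, 156 mm outside, bore 126 mm, rim 90 mm above the counter. z up. At the start the lid's flange rests on this rim with the plug in the bore.
- ring_top (a point): Centre of the top face of the cooling ring, a fixed earthenware ring lying on the counter, 160 mm outside, bore 126 mm, 26 mm high. The lid's plug goes into the bore (5 mm clearance all round) and its flange rests on the ring. z up.
- lifter_grip (a point): Grasp point on the axis of the lifter's upright 26 x 26 mm wooden handle, which reaches from 41 mm below to 29 mm above it. Axes: z up, x the way the hook points. A steel guard plate 70 (x) x 50 (y) x 4 mm lies under the handle, its underside 45 mm below this point; under that the shank, 8 (x) x 16 (y) mm, ends 125 mm below.
- lifter_hook (a point): Seat of the hook, where the bar should lie: top face of the lifter's flat foot, 10 mm ahead (lifter x) of the shank's axis, 119 mm below lifter_grip. Foot 16 mm wide (y), 6 mm thick. Throat between shank and upturned lip 12 mm; the lip is 4 mm thick, its far face 10 mm ahead of this point, its top 8 mm above it.
- holder_mouth (a point): Centre of the top rim of the lifter's holder, a fixed upright plywood box open at the top, outside 60 (x) x 42 (y) mm, inside 52 x 34 mm, rim 88 mm above the counter. The lifter stands in it with its shank down and its guard plate on the rim, lifter x along the holder's x, the shank's axis on the holder's axis.
- canister_silver_mid (a point): Half-way up a loose silver tin canister, 94 mm across, 190 mm high. Bystander.
- canister_olive_mid (a point): Half-way up a loose olive tin canister, 94 mm across, 170 mm high. Bystander.
- graduate_mid (a point): Half-way up a loose glass graduated cylinder, 190 mm high, foot 68 mm, tube 36 mm across. Bystander.
- meter_cell_mid (a point): Middle of a gray moisture meter cell, 90 x 120 x 60 mm box with a round cup 64 mm across on top to 90 mm. Bystander.
- lid: Loose steel lid, 0.5 to 0.95 kg; origin: centre of its plug's underside, 52 mm below lid_bar, same axes. Plug 116 mm across, 16 mm deep; above it the flange, 144 mm across, 6 mm thick. A vent damper weight hidden in the plug has fallen to one side, so the lid balances not at the middle of the bar but 16 to 28 mm off it, towards +y or -y: it cannot be seen, only felt.
- cooling_ring: The cooling ring; origin on the counter under its centre.
- lifter: The loose lid lifter, 200 g; origin at the shank's lower end, on its axis, 125 mm below lifter_grip. Axes as there.
- dryer: The dryer; origin on the counter under its centre.
Not all that is in view belongs to the job. What is shaped like the lifter but blue or pink is not meant.

How it is judged:
By the outcome, as a careful person would: the job done as asked, in the order asked, and still so for the second after the job is handed in, with the robot touching nothing.
It also fails if it takes over 72 s, if anything falls off the work surface, if the arm or the gripper's body presses on something with over 40 N, if the wrist force passes 120 N, or if a joint passes its speed limit or range.

## Working session

There is one attempt and no reset: what is moved stays moved. The work goes in short steps, Python scripts to look and compute and a tool call to move; the robot and the scene stay as the last step left them, time stands still between calls to the robot, and variables do not carry over. Pictures are saved under pics/ and viewed, and the job is handed in when it is done.

Besides the shell and the picture viewer there is one more tool, called as name(argument=value, ...), one argument or row to a line, values as JSON. play_rows: Moves the arm, as the interface text tells. Shift numbers are shares of 0.04 m and turn numbers shares of 0.12 rad, none past 1 either way. Its arguments: {"type":"object","properties":{"rows":{"type":"array"},"grip_force":{"type":"number"}},"required":["rows"]}

```bash
ls; mkdir -p pics; python3 - <<'E'
from station import robot, imaging
import cv2,numpy as np
o=robot.get_obs()
for k,v in o.items(): print(k,np.round(v,4))
for n in("scene","top"):
    p,d=imaging.camera(n); cv2.imwrite(f"pics/{n}0.png",p[:,:,::-1]); np.savez(f"{n}0.npz",p=p,d=d)
    m=imaging.camera_model(n); print(n,m)
E
```

```text
pics
time_s 0.0
q [-8.8340e-01  2.5570e-01  1.0700e-01 -5.0000e-04 -1.4239e+00 -2.8460e-01]
joint_vel [ 0.0017 -0.0012  0.0002 -0.0014 -0.0003  0.001 ]
effort [-1.00000e-03 -3.86626e+01  2.37941e+01  5.36530e+00 -6.10000e-03
 -0.00000e+00]
ee_pos [ 0.2156 -0.5058  0.4038]
tcp_rot [-0.3905  0.3893  0.5902 -0.5895]
ft_force [-0.0603  0.1453  0.4192]
wrist_torque [-0.0034 -0.0154  0.0069]
width 0.9995
scene {'camera_matrix': array([[383.5153324 ,   0.        , 321.95604111],
       [  0.        , 383.5153324 , 202.17775801],
       [  0.        ,   0.        ,   1.        ]]), 'T': array([[ 0.72250467,  0.47291003, -0.5043244 ,  1.03201006],
       [ 0.69129054, -0.50493514,  0.51687318, -0.49290178],
       [-0.0102166 , -0.72207798, -0.69173623,  0.77851933],
       [ 0.        ,  0.        ,  0.        ,  1.        ]])}
top {'camera_matrix': array([[434.77396651,   0.        , 326.58348252],
       [  0.        , 434.77396651, 200.55176286],
       [  0.        ,   0.        ,   1.        ]]), 'T': array([[ 0.01204559, -0.99376804,  0.11081508,  0.4068258 ],
       [-0.99967545, -0.00948046,  0.02364577, -0.03079268],
       [-0.02244784, -0.11106394, -0.99355971,  1.47900621],
       [ 0.        ,  0.        ,  0.        ,  1.        ]])}
```

View pics/scene0.png

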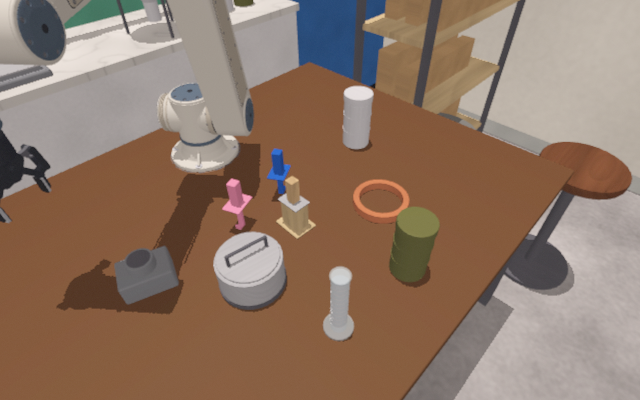

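View pics/top0.png

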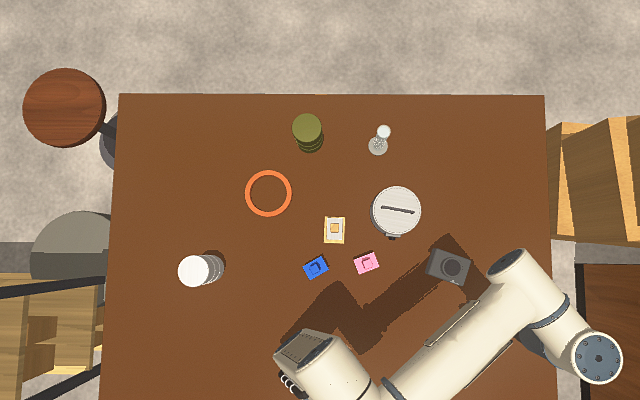

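The scene view shows the lidded dryer at (251,268), holder with wooden lifter at (295,210), ring at (381,200), pink and blue decoys at (237,205) and (279,175). The top view shows lid (397,210), lifter (334,229) and ring (268,193). I'll measure them next.

```bash
cat > h.py <<'E'
import numpy as np,cv2
from station import robot, imaging
def cast(n,uv,z):
    m=imaging.camera_model(n);K=m["camera_matrix"];T=m["T"]
    uv=np.atleast_2d(uv).astype(float)
    r=np.c_[(uv[:,0]-K[0,2])/K[0,0],(uv[:,1]-K[1,2])/K[1,1],np.ones(len(uv))]@T[:3,:3].T
    s=(z-T[2,3])/r[:,2]
    return T[:3,3]+r*s[:,None]
def cloud(n,d):
    m=imaging.camera_model(n);K=m["camera_matrix"];T=m["T"]
    v,u=np.mgrid[:400,:640]
    P=np.stack([(u-K[0,2])/K[0,0]*d,(v-K[1,2])/K[1,1]*d,d],-1)
    W=P@T[:3,:3].T+T[:3,3]; W[d==0]=np.nan
    return W
def proj(n,p):
    m=imaging.camera_model(n);K=m["camera_matrix"];T=m["T"]
    c=(np.atleast_2d(p)-T[:3,3])@T[:3,:3]; q=c@K.T
    return q[:,:2]/q[:,2:]
E
python3 - <<'E'
from h import *
t=np.load("top0.npz");s=np.load("scene0.npz")
a=cv2.resize(t["p"][160:290,230:450],None,fx=3.6,fy=3.6,interpolation=cv2.INTER_CUBIC);cv2.imwrite("pics/tz.png",a[:,:,::-1])
a=cv2.resize(s["p"][140:310,200:320],None,fx=3.5,fy=3.5,interpolation=cv2.INTER_CUBIC);cv2.imwrite("pics/sz.png",a[:,:,::-1])
for n,z in(("top",t),("scene",s)):
    W=cloud(n,z["d"])
    for u,v in ([(397,210),(397,225),(334,229),(343,240),(268,172),(316,267),(366,263),(300,205)] if n=="top" else [(247,250),(252,262),(293,183),(295,200),(381,214),(350,200)]):
        print(n,u,v,np.round(W[v,u],3))
E
```

```text
top 397 210 [ 0.53  -0.218  0.128]
top 397 225 [ 0.485 -0.222  0.097]
top 334 229 [ 0.467 -0.023  0.162]
top 343 240 [ 0.438 -0.053  0.002]
top 268 172 [0.664 0.204 0.027]
top 316 267 [0.353 0.03  0.156]
top 366 263 [ 0.366 -0.12   0.154]
top 300 205 [0.555 0.095 0.006]
scene 247 250 [ 0.518 -0.214  0.096]
scene 252 262 [ 0.555 -0.228  0.097]
scene 293 183 [ 0.484 -0.032  0.162]
scene 295 200 [ 0.485 -0.031  0.104]
scene 381 214 [0.635 0.145 0.027]
scene 350 200 [ 0.518  0.152 -0.   ]
```

View pics/tz.png

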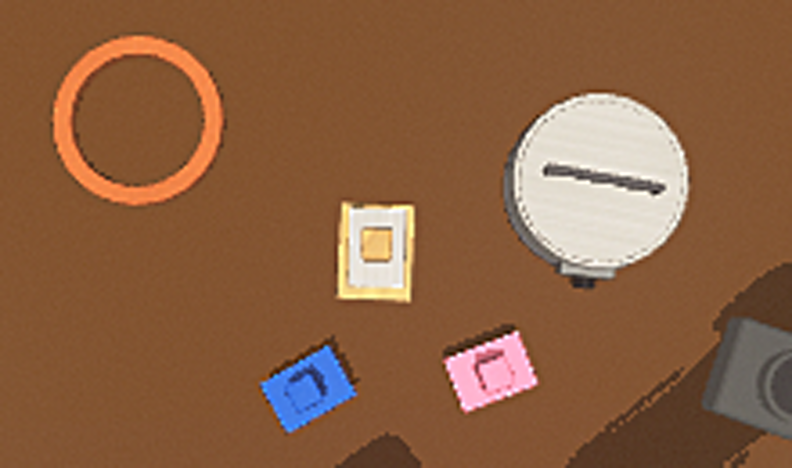

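View pics/sz.png

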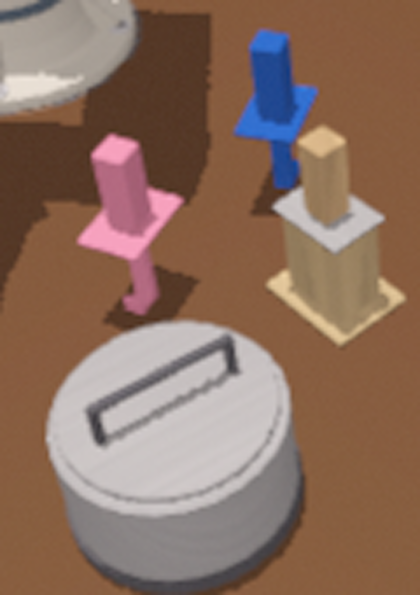

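```bash
python3 - <<'E'
from h import *
def circ(P):
    A=np.c_[2*P[:,:2],np.ones(len(P))];b=(P[:,:2]**2).sum(1);x=np.linalg.lstsq(A,b,rcond=None)[0]
    return x[:2],np.sqrt(x[2]+x[:2]@x[:2])
def big(m):
    c,_=cv2.findContours(m.astype(np.uint8),cv2.RETR_EXTERNAL,cv2.CHAIN_APPROX_NONE);return max(c,key=cv2.contourArea)[:,0]
for n in("top","scene"):
    z=np.load(n+"0.npz");p=z["p"];W=cloud(n,z["d"]);hsv=cv2.cvtColor(p,cv2.COLOR_RGB2HSV)
    x,y,zz=W[...,0],W[...,1],W[...,2]
    # ring
    m=((hsv[...,0]<14)&(hsv[...,1]>140)&(hsv[...,2]>180)&(np.hypot(x-.6,y-.2)<.15))
    c=big(m&np.isfinite(x))
    inner=W[m]; 
    ok=m&(abs(zz-.026)<.004); P=W[ok]; 
    print(n,"ring outer@.026",circ(cast(n,c,.026)),"cloud c",circ(P),P[:,2].mean())
    # lid top
    m=(abs(zz-.097)<.006)&(np.hypot(x-.52,y+.22)<.1)
    c=big(m); print("lid",circ(cast(n,c,.096)),np.nanmedian(zz[m]))
    h=cv2.convexHull(c.astype(np.int32))[:,0]; print("lid hull",circ(cast(n,h,.096)))
    m=(zz>.115)&(np.hypot(x-.52,y+.22)<.1)
    P=W[m]; uv=np.argwhere(m)[:,::-1]; Q=cast(n,uv,.130)
    (cx,cy),(w,l),a=cv2.minAreaRect((Q[:,:2]*1000).astype(np.float32)); print("bar",cx,cy,w,l,a,P[:,2].mean()); print(cv2.boxPoints(((cx,cy),(w,l),a)))
    v=np.linalg.eigh(np.cov((Q[:,:2]).T))[1][:,1];print("dir deg",np.degrees(np.arctan2(v[1],v[0])),Q.mean(0))
    # handle
    m=(zz>.155)&(zz<.17)&(np.hypot(x-.475,y+.025)<.06)&(hsv[...,1]>60)
    Q=cast(n,np.argwhere(m)[:,::-1],.162); print("handle top",Q.mean(0),m.sum(), (cv2.minAreaRect((Q[:,:2]*1000).astype(np.float32))))
    m=(abs(zz-.092)<.012)&(np.hypot(x-.475,y+.025)<.06)&(hsv[...,1]<70)
    Q=cast(n,np.argwhere(m)[:,::-1],.092); print("guard",Q.mean(0),m.sum(), (cv2.minAreaRect((Q[:,:2]*1000).astype(np.float32))))
    m=(zz<.02)&(zz>-.02)&(np.hypot(x-.475,y+.025)<.09)&(hsv[...,2]>170)
    Q=cast(n,np.argwhere(m)[:,::-1],.005); print("base",Q.mean(0),m.sum(), (cv2.minAreaRect((Q[:,:2]*1000).astype(np.float32))))
    for nm,cc in(("pink",(.366,-.12)),("blue",(.353,.03))):
        m=(zz>.05)&(np.hypot(x-cc[0],y-cc[1])<.06); P=W[m];print(nm,P.min(0),P.max(0))
E
```

```text
top ring outer@.026 (array([0.59322753, 0.20320776]), np.float64(0.07797569204195721)) cloud c (array([0.59348089, 0.2027844 ]), np.float64(0.07164099897545204)) 0.026707104676411974
lid (array([ 0.53331982, -0.21976109]), np.float64(0.07298540824345011)) 0.09636446622312456
lid hull (array([ 0.53435624, -0.22016988]), np.float64(0.07614722536900854))
bar 533.0062255859375 -219.14334106445312 103.5102767944336 8.071707725524902 79.98001861572266 0.12958067700155615
[[ 520.027   -269.40686]
 [ 527.9756  -270.81128]
 [ 545.9855  -168.87982]
 [ 538.03687 -167.4754 ]]
dir deg 80.28717692098434 [ 0.53289297 -0.21934247  0.13      ]
handle top [ 0.47298731 -0.02272036  0.162     ] 77 ((473.39129638671875, -22.880855560302734), (24.206499099731445, 24.231874465942383), 0.6370736956596375)
guard [ 0.47199515 -0.02359688  0.092     ] 253 ((472.2331237792969, -24.099456787109375), (66.87879943847656, 47.9206428527832), 0.5986111760139465)
base [ 0.46490433 -0.01988982  0.005     ] 191 ((472.75335693359375, -21.570213317871094), (69.69640350341797, 88.69457244873047), 87.40692901611328)
pink [ 
[... 696 characters left out ...]

 [ 537.5078  -174.14484]]
dir deg 80.46402689227494 [ 0.53451403 -0.22635669  0.13      ]
handle top [ 0.47469215 -0.02974509  0.162     ] 92 ((474.2855529785156, -30.045747756958008), (29.487281799316406, 30.13920783996582), 87.10134887695312)
guard [ 0.48003136 -0.03258133  0.092     ] 250 ((472.5981750488281, -27.55559539794922), (50.60455322265625, 72.4618911743164), 89.05265808105469)
base [ 0.48020502 -0.04187487  0.005     ] 201 ((469.4288330078125, -49.35424041748047), (121.52567291259766, 92.1925277709961), 87.98678588867188)
pink [ 0.34208587 -0.16881478  0.05023748] [ 0.39873314 -0.08815707  0.15658768]
blue [ 0.32006914 -0.00810903  0.05005327] [0.38239839 0.07381726 0.15697885]
```

```bash
python3 - <<'E'
from h import *
from scipy.spatial.transform import Rotation as R
q=robot.get_obs()["tcp_rot"];print(R.from_quat([*q[1:],q[0]]).as_matrix().round(3))
E
```

```text
[[-0.392 -0.001 -0.92 ]
 [ 0.92   0.002 -0.392]
 [ 0.002 -1.     0.   ]]
```

play_rows(
  rows=[
    {"dx":0.43,"dy":0.8,"dz":0,"yaw":-0.65,"claw":0},
    {"dx":0.43,"dy":0.8,"dz":0,"yaw":-0.65,"claw":0},
    {"dx":0.43,"dy":0.8,"dz":0,"yaw":-0.65,"claw":0},
    {"dx":0.43,"dy":0.8,"dz":0,"yaw":-0.65,"claw":0},
    {"dx":0.43,"dy":0.8,"dz":0,"yaw":-0.65,"claw":0},
  ],
  grip_force=80,
)

```text
time_s: 0.72
ee_pos: [0.3019, -0.3448, 0.4043]
tcp_rot: [-0.498, 0.497, 0.503, -0.502]
ft_force: [0.7, 0.2, -0.1]
width: 1.003
```

play_rows(
  rows=[
    {"dx":0.43,"dy":0.8,"dz":0,"yaw":0,"claw":0},
    {"dx":0.43,"dy":0.8,"dz":0,"yaw":0,"claw":0},
    {"dx":0.43,"dy":0.8,"dz":0,"yaw":0,"claw":0},
    {"dx":0.43,"dy":0.8,"dz":0,"yaw":0,"claw":0},
    {"dx":0.43,"dy":0.8,"dz":0,"yaw":0,"claw":0},
  ],
)

```text
time_s: 1.35
ee_pos: [0.3879, -0.1848, 0.4044]
tcp_rot: [0.497, -0.497, -0.503, 0.503]
ft_force: [0.4, -0.1, 0.2]
width: 1.001
```

play_rows(
  rows=[
    {"dx":0.43,"dy":0.8,"dz":0,"yaw":0,"claw":0},
    {"dx":0.43,"dy":0.8,"dz":0,"yaw":0,"claw":0},
    {"dx":0.43,"dy":0.8,"dz":0,"yaw":0,"claw":0},
    {"dx":0.43,"dy":0.8,"dz":0,"yaw":0,"claw":0},
    {"dx":0.43,"dy":0.8,"dz":0,"yaw":0,"claw":0},
  ],
)

```text
time_s: 1.98
ee_pos: [0.4739, -0.0248, 0.4043]
tcp_rot: [0.497, -0.497, -0.503, 0.503]
ft_force: [0.4, 0.2, -0.1]
width: 1.001
```

play_rows(
  rows=[
    {"dx":0,"dy":-0.04,"dz":-0.58,"yaw":0,"claw":0},
    {"dx":0,"dy":0,"dz":-0.58,"yaw":0,"claw":0},
    {"dx":0,"dy":0,"dz":-0.58,"yaw":0,"claw":0},
    {"dx":0,"dy":0,"dz":-0.58,"yaw":0,"claw":0},
    {"dx":0,"dy":0,"dz":-0.58,"yaw":0,"claw":0},
  ],
)

```text
time_s: 2.6
ee_pos: [0.4734, -0.0276, 0.2876]
tcp_rot: [0.497, -0.497, -0.503, 0.503]
ft_force: [0.3, 1.3, 0.1]
width: 1.0
```

```bash
python3 - <<'E'
from h import *
p,d=imaging.camera("scene");np.savez("s1.npz",p=p,d=d)
a=cv2.resize(p[70:310,180:380],None,fx=2.5,fy=2.5,interpolation=cv2.INTER_CUBIC);cv2.imwrite("pics/s1.png",a[:,:,::-1])
E
```

```text
(no output)
```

View pics/s1.png

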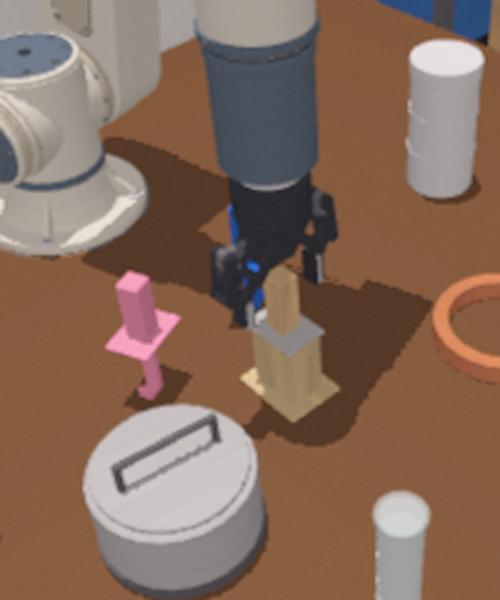

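The fingers appear to straddle the wooden handle (handle at (282,295) in the crop). I'll check this by projection.

```bash
python3 - <<'E'
from h import *
p=proj("scene",[[.4734,-.0276-.05,.128],[.4734,-.0276+.05,.128],[.4734,-.0276,.162],[.4734,-.0276,.092]])
print(p,(p-[180,70])*2.5)
E
```

```text
[[277.43602903 200.497151  ]
 [306.30537702 181.18139443]
 [291.37765253 180.3703091 ]
 [293.13766181 200.87040159]] [[243.59007256 326.24287749]
 [315.76344256 277.95348607]
 [278.44413133 275.92577274]
 [282.84415451 327.17600398]]
```

play_rows(
  rows=[
    {"dx":0,"dy":0,"dz":0,"yaw":0,"claw":0.5},
    {"dx":0,"dy":0,"dz":0,"yaw":0,"claw":0.7},
    {"dx":0,"dy":0,"dz":0,"yaw":0,"claw":1},
    {"dx":0,"dy":0,"dz":0,"yaw":0,"claw":1},
    {"dx":0,"dy":0,"dz":0,"yaw":0,"claw":1},
  ],
  grip_force=80,
)

```text
time_s: 3.28
ee_pos: [0.474, -0.0274, 0.2896]
tcp_rot: [-0.496, 0.497, 0.504, -0.503]
ft_force: [-0.2, 2.2, 5.8]
width: 0.297
```

play_rows(
  rows=[
    {"dx":0,"dy":0,"dz":0,"yaw":0,"claw":1},
    {"dx":0,"dy":0,"dz":0,"yaw":0,"claw":1},
    {"dx":0,"dy":0,"dz":0.2,"yaw":0,"claw":1},
    {"dx":0,"dy":0,"dz":0.5,"yaw":0,"claw":1},
    {"dx":0,"dy":0,"dz":0.5,"yaw":0,"claw":1},
  ],
)

```text
time_s: 3.9
ee_pos: [0.4733, -0.0277, 0.3369]
tcp_rot: [0.497, -0.496, -0.503, 0.504]
ft_force: [-0.1, 1.7, -1.5]
width: 0.296
```

play_rows(
  rows=[
    {"dx":0,"dy":0,"dz":0.6,"yaw":0,"claw":1},
    {"dx":0,"dy":0,"dz":0.6,"yaw":0,"claw":1},
    {"dx":0,"dy":0,"dz":0.6,"yaw":0,"claw":1},
    {"dx":0,"dy":0,"dz":0.4,"yaw":0,"claw":1},
    {"dx":0,"dy":0,"dz":0,"yaw":0,"claw":1},
  ],
)

```text
time_s: 4.53
ee_pos: [0.4736, -0.0277, 0.4255]
tcp_rot: [-0.497, 0.497, 0.504, -0.503]
ft_force: [-0.4, -0.1, -2.3]
width: 0.296
```

```bash
python3 - <<'E'
from h import *
o=robot.get_obs();print(o["ee_pos"],o["ft_force"],o["wrist_torque"],o["width"])
p,d=imaging.camera("scene");np.savez("s2.npz",p=p,d=d)
a=cv2.resize(p[70:270,200:360],None,fx=3,fy=3,interpolation=cv2.INTER_CUBIC);cv2.imwrite("pics/s2.png",a[:,:,::-1])
E
```

```text
[ 0.47361296 -0.02765564  0.4254539 ] [-0.35037332 -0.13603292 -2.2997154 ] [ 0.04980242  0.01444607 -0.0080341 ] 0.2963245994054649
```

View pics/s2.png

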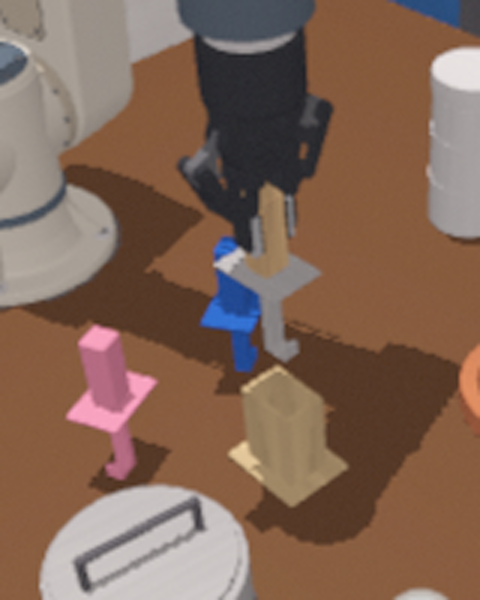

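The hook foot points image-right and down at (285,350), i.e. world +x, so I can approach the bar from the robot side. The holder's mouth is now visible and empty.

play_rows(
  rows=[
    {"dx":0.1,"dy":-0.6,"dz":0,"yaw":-0.3,"claw":1},
    {"dx":0.1,"dy":-0.9,"dz":0,"yaw":-0.3,"claw":1},
    {"dx":0.1,"dy":-0.9,"dz":0,"yaw":-0.3,"claw":1},
    {"dx":0.1,"dy":-0.9,"dz":0,"yaw":-0.3,"claw":1},
    {"dx":0.1,"dy":-0.9,"dz":0,"yaw":-0.3,"claw":1},
  ],
)

```text
time_s: 5.2
ee_pos: [0.4934, -0.1967, 0.4231]
tcp_rot: [0.541, -0.539, -0.456, 0.457]
ft_force: [0.9, -0.0, -1.8]
width: 0.293
```

```bash
python3 - <<'E'
from h import *
from scipy.spatial.transform import Rotation as R
o=robot.get_obs();print(o["ee_pos"],o["ft_force"],o["wrist_torque"]);q=o["tcp_rot"];M=R.from_quat([*q[1:],q[0]]).as_matrix();print(M.round(4),np.degrees(np.arctan2(M[1,0],M[0,0])))
for n in("scene","top"):
    p,d=imaging.camera(n);np.savez(n[0]+"3.npz",p=p,d=d)
    a=p[130:310,190:310] if n=="scene" else p[140:290,270:450]
    a=cv2.resize(a,None,fx=4 if n=="top" else 3.3,fy=4 if n=="top" else 3.3,interpolation=cv2.INTER_CUBIC);cv2.imwrite(f"pics/{n}3.png",a[:,:,::-1])
E
```

```text
[ 0.49341077 -0.19665146  0.42314079] [ 0.88919153 -0.02360373 -1.77236491] [ 0.05574718 -0.07962548 -0.00764474]
[[ 1.677e-01 -2.700e-03 -9.858e-01]
 [ 9.858e-01  8.000e-04  1.677e-01]
 [ 4.000e-04 -1.000e+00  2.800e-03]] 80.34850489121348
```

View pics/scene3.png

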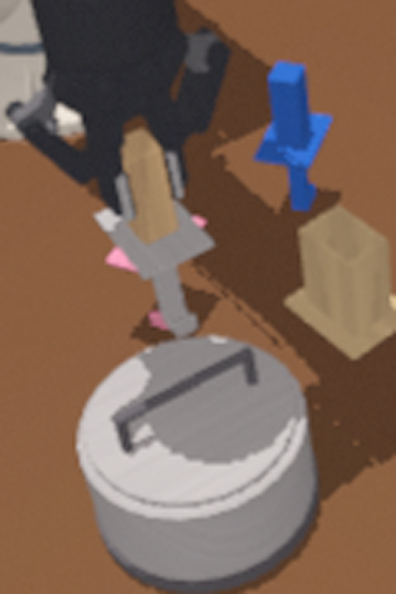

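View pics/top3.png

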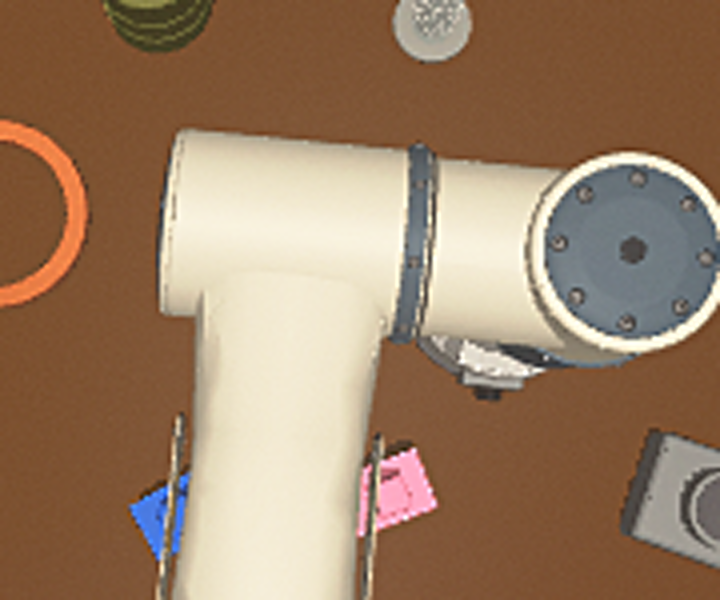

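The scene crop shows the hook (185,325) behind the lid handle, at the bar's +y half. The lifter looks slightly tilted, so I'll check it against the projection of a vertical line.

```bash
python3 - <<'E'
from h import *
z=np.load("s3.npz");W=cloud("scene",z["d"]);hsv=cv2.cvtColor(z["p"],cv2.COLOR_RGB2HSV)
a=np.array([.4934,-.1967]);
pts=[[*a,.4231-.155+dz] for dz in(.029,-.041,-.06,-.1,-.125)]
print(proj("scene",pts), (proj("scene",pts)-[190,130])*3.3)
x,y,zz=W[...,0],W[...,1],W[...,2]
near=np.hypot(x-a[0],y-a[1])<.045
# shank rows
m=near&(zz<.215)&(zz>.135)&(hsv[...,1]<90)
for v in range(205,235):
    u=np.where(m[v])[0]
    if len(u): print(v,u.min(),u.max(),np.round(np.nanmedian(W[v,u],axis=0),4))
m=near&(zz>.23)&(zz<.31)&(hsv[...,1]>80)&(hsv[...,0]<30)
for v in range(160,206,3):
    u=np.where(m[v])[0]
    if len(u): print("h",v,u.min(),u.max(),np.round(np.nanmedian(W[v,u],axis=0),4))
E
```

```text
[[231.12262059 173.50349775]
 [236.91863283 199.27153463]
 [238.37362303 205.74016158]
 [241.28916082 218.70212271]
 [243.01657368 226.38189226]] [[135.70464796 143.56154256]
 [154.83148835 228.59606429]
 [159.63295598 249.94253321]
 [169.2542307  292.71700494]
 [174.95469314 318.06024446]]
211 241 242 [ 0.495  -0.193   0.1906]
212 239 242 [ 0.4944 -0.1952  0.1883]
213 237 243 [ 0.4934 -0.1963  0.1857]
214 236 243 [ 0.4932 -0.1981  0.1836]
215 236 243 [ 0.4945 -0.1998  0.183 ]
216 236 243 [ 0.4929 -0.1994  0.1777]
217 237 243 [ 0.4931 -0.1987  0.1753]
218 237 244 [ 0.4933 -0.1985  0.1719]
219 237 244 [ 0.4925 -0.198   0.1681]
220 237 244 [ 0.4935 -0.1998  0.1666]
221 238 244 [ 0.4925 -0.1974  0.1596]
222 238 245 [ 0.4927 -0.1974  0.1572]
223 238 245 [ 0.4923 -0.1985  0.1557]
224 238 245 [ 0.4931 -0.1993  0.1532]
225 238 248 [ 0.4942 -0.1963  0.1499]
226 239 248 [ 0.4961 -0.1982  0.1493]
227 239 248 [ 0.5052 -0.2014  0.1515]
228 240 248 [ 0.508  -0.2039  0.1505]
229 241 249 [ 0.5086 -0.202   0.1484]
230 242 248 [ 0.5093 -0.2029  0.1484]
231 243 246 [ 0.5088 -0.2041  0.1452]
232 243 244 [ 0.5085 -0.2069  0.144 ]
h 169 232 232 [ 0.48   -0.1852  0.2943]
h 172 215 236 [ 0.4883 -0.1923  0.2954]
h 175 227 238 [ 0.498  -0.197   0.2956]
h 178 227 239 [ 0.5026 -0.1998  0.2926]
h 181 227 240 [ 0.5024 -0.2005  0.2852]
h 184 229 240 [ 0.5027 -0.1996  0.2768]
h 187 230 241 [ 0.5026 -0.199   0.2687]
h 190 220 241 [ 0.5015 -0.2008  0.261 ]
h 193 231 242 [ 0.5024 -0.1996  0.2526]
h 196 231 242 [ 0.5023 -0.2007  0.2446]
h 199 230 242 [ 0.502  -0.2034  0.2364]
h 202 233 235 [ 0.5006 -0.2085  0.2319]
```

```bash
python3 - <<'E'
from h import *
z=np.load("scene0.npz");g=cv2.cvtColor(z["p"],cv2.COLOR_RGB2GRAY).astype(float)
np.set_printoptions(linewidth=200)
print(g[234:268,224:272:3].astype(int))
t=np.load("top0.npz");gt=cv2.cvtColor(t["p"],cv2.COLOR_RGB2GRAY).astype(float)
print(gt[200:220,376:418:2].astype(int))
E
```

```text
[[103 102 101 102 107 170 194 194 196 195 194 194 193 185 140 102]
 [101 102 102 114 168 194 194 195 194 194 193 193 195 172 169 124]
 [102 102 102 161 194 193 195 195 194 194 194 194 191 130 154 170]
 [101 103 116 194 193 194 196 195 193 194 194 195 163 109 117 194]
 [101 101 162 194 194 196 195 193 194 194 195 183 114  92 107 194]
 [102 123 194 194 194 196 193 193 195 194 191 130 103  95  84 194]
 [102 168 194 194 196 195 193 196 194 197 163 111  99 141  69 193]
 [113 194 194 195 195 194 194 195 195 183 114  95 152 169  71 193]
 [152 194 194 196 194 193 195 195 190 127 105 128 194 174  69 196]
 [184 195 196 196 193 195 194 196 166 111 102 182 194 185  70 196]
 [195 195 197 195 194 194 195 187 130  98 153 194 193 192  72 195]
 [195 196 194 193 195 196 193 141 107 129 194 193 192 187  74 188]
 [196 195 194 196 196 197 173 114 105 182 194 193 193 160  96 181]
 [196 194 195 196 196 193 131 102 143 194 193 193 189 134 157 197]
 [195 194 196 196 198 163 110  97 182 194 193 195 164 132 197 197]
 [193 196 196 198 185 113  93 154 195 193 194 189 133 150 196 198]
 [195 197 197 193 129 104 12
[... 2219 characters left out ...]
26]
 [222 221 220 221 221 220 220 221 221 222 224 225 231 241 143 104  73  87 102 101 227]
 [225 224 222 221 221 221 221 220 218 220 222 222 224 226 230 237 242 146  26 235 226]
 [222 222 224 226 224 223 223 221 222 222 219 221 223 223 225 228 228 235 237 228 223]
 [225 220 221 219 221 225 223 223 222 221 223 223 220 220 222 222 224 228 229 222 219]
 [229 224 222 221 221 220 220 220 225 224 225 222 222 223 223 221 220 223 224 224 225]
 [226 228 226 225 222 221 222 221 221 220 223 227 225 222 221 222 224 222 220 221 222]
 [229 224 222 225 227 226 224 221 223 221 221 220 220 225 227 225 221 222 223 223 223]
 [192 223 225 224 222 224 226 227 226 222 223 223 222 220 219 222 225 227 224 220 223]]
```

```bash
python3 - <<'E'
from h import *
def barline(n,g,cols,l0,hw,bg):
    L=[]
    for u in cols:
        vc=l0(u);v=np.arange(int(round(vc))-hw,int(round(vc))+hw+1);w=np.clip(bg-g[v,u],0,None);w[w<12]=0
        L.append((u,(w*v).sum()/w.sum()))
    L=np.array(L);P=cast(n,L,.126);k=np.polyfit(P[:,1],P[:,0],1)
    print(n,"x at y:",k,"x(-.2225)=",np.polyval(k,-.2225),"angle",np.degrees(np.arctan2(1,k[0])),"res",np.std(P[:,0]-np.polyval(k,P[:,1])))
    return k
s=np.load("scene0.npz");g=cv2.cvtColor(s["p"],cv2.COLOR_RGB2GRAY).astype(float)
barline("scene",g,range(231,258),lambda u:255-(u-230)*(255-238.5)/(260-230),4,195)
t=np.load("top0.npz");g=cv2.cvtColor(t["p"],cv2.COLOR_RGB2GRAY).astype(float)
barline("top",g,range(384,410),lambda u:207+(u-382)*(5/30.),4,222)
# ends in scene: posts outer; bar corner ends
print(cast("scene",[[226.5,257.5],[266.5,236.5]],.126), cast("top",[[381.3,206.5],[414.6,212]],.126))
# shank centre in scene vs robot
z=np.load("s3.npz");g=z["p"].astype(int)
print(g[219,232:250].tolist())
E
```

```text
scene x at y: [0.16773059 0.56848187] x(-.2225)= 0.531161809607655 angle 80.47837744502868 res 0.000202007083524332
top x at y: [0.17325855 0.57098616] x(-.2225)= 0.5324361301563368 angle 80.17059600953304 res 0.0004408791457969014
[[ 0.52541294 -0.26920665  0.126     ]
 [ 0.54234808 -0.17158278  0.126     ]] [[ 0.54069551 -0.16948719  0.126     ]
 [ 0.52453296 -0.27270514  0.126     ]]
[[140, 94, 65], [141, 96, 66], [140, 95, 64], [140, 95, 64], [140, 99, 72], [134, 116, 108], [137, 133, 133], [139, 135, 134], [140, 135, 135], [140, 134, 135], [140, 134, 135], [139, 134, 135], [139, 135, 135], [118, 107, 103], [88, 58, 40], [88, 58, 41], [87, 57, 37], [87, 57, 39]]
```

play_rows(
  rows=[
    {"dx":0.01,"dy":0.08,"dz":-0.2,"yaw":0,"claw":1},
    {"dx":0,"dy":0,"dz":-0.25,"yaw":0,"claw":1},
    {"dx":0,"dy":0,"dz":-0.25,"yaw":0,"claw":1},
    {"dx":0,"dy":0,"dz":-0.2,"yaw":0,"claw":1},
    {"dx":0,"dy":0,"dz":-0.1,"yaw":0,"claw":1},
  ],
)

```text
time_s: 5.92
ee_pos: [0.4939, -0.1921, 0.384]
tcp_rot: [0.54, -0.54, -0.456, 0.457]
ft_force: [0.4, -0.2, -2.1]
width: 0.298
```

```bash
cat > st.py <<'E'
from h import *
import sys
from scipy.spatial.transform import Rotation as R
o=robot.get_obs();q=o["tcp_rot"];M=R.from_quat([*q[1:],q[0]]).as_matrix()
e=o["ee_pos"];d=np.array(e[:2])-[.532,-.2208]
print("t",o["time_s"],"ee",np.round(e,4),"F",np.round(o["ft_force"],2),"T",np.round(o["wrist_torque"],3),"yaw",np.degrees(np.arctan2(M[1,0],M[0,0])).round(2),"s,x mm",(d@[.1685,.986]*1000).round(1),(d@[.986,-.1685]*1000).round(1))
if len(sys.argv)>1:
    p,dd=imaging.camera("scene");np.savez(sys.argv[1]+".npz",p=p,d=dd)
    u,v,w,h=map(int,sys.argv[2].split(","));f=min(780/w,590/h)
    cv2.imwrite(f"pics/{sys.argv[1]}.png",cv2.resize(p[v:v+h,u:u+w],None,fx=f,fy=f,interpolation=cv2.INTER_CUBIC)[:,:,::-1])
E
python3 st.py a4 200,200,120,100
```

```text
t 5.925 ee [ 0.4939 -0.1921  0.384 ] F [ 0.44 -0.23 -2.14] T [ 0.015 -0.052 -0.028] yaw 80.44 s,x mm 21.8 -42.4
```

View pics/a4.png

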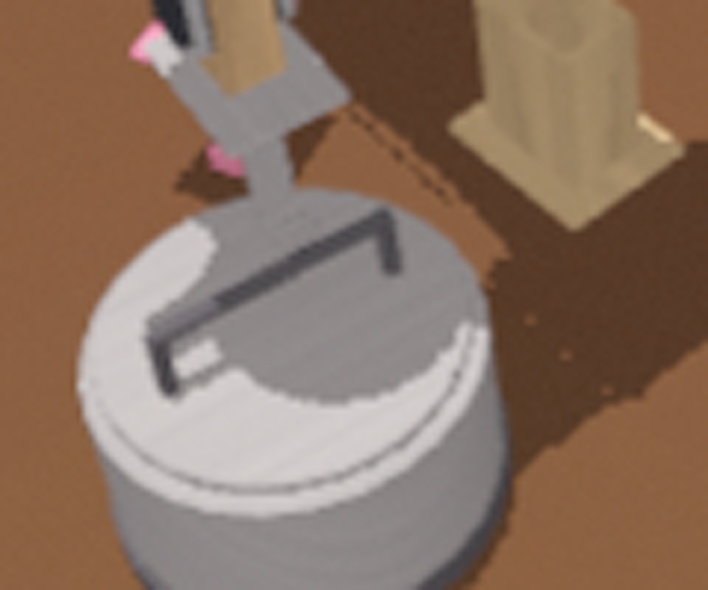

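play_rows(
  rows=[
    {"dx":0.158,"dy":-0.027,"dz":0,"yaw":0,"claw":1},
    {"dx":0.158,"dy":-0.027,"dz":0,"yaw":0,"claw":1},
    {"dx":0.158,"dy":-0.027,"dz":0,"yaw":0,"claw":1},
    {"dx":0.158,"dy":-0.027,"dz":0,"yaw":0,"claw":1},
    {"dx":0.158,"dy":-0.027,"dz":0,"yaw":0,"claw":1},
  ],
)

```text
time_s: 6.6
ee_pos: [0.5261, -0.1979, 0.3847]
tcp_rot: [-0.54, 0.54, 0.456, -0.457]
ft_force: [0.6, 0.3, -2.7]
width: 0.292
```

```bash
python3 st.py a5 200,200,120,100
```

```text
t 6.6 ee [ 0.5261 -0.1979  0.3847] F [ 0.6   0.25 -2.73] T [-0.01  -0.002 -0.007] yaw 80.42 s,x mm 21.6 -9.7
```

View pics/a5.png

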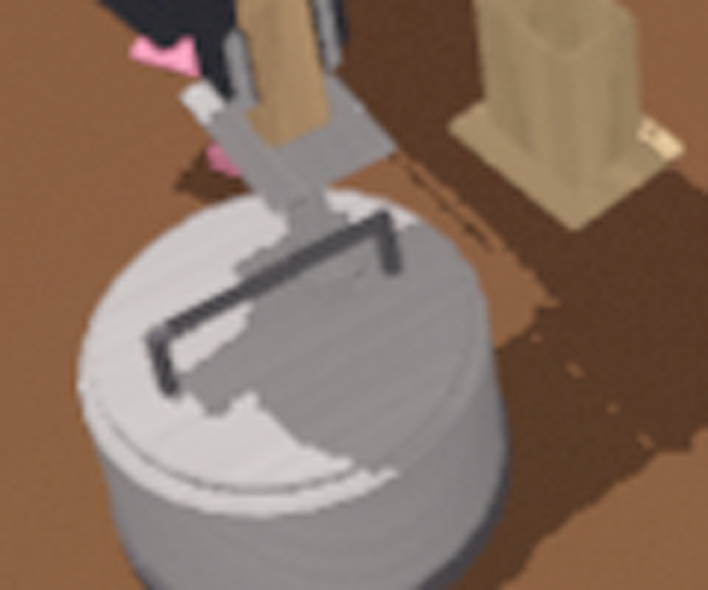

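The hook passes under the bar about 21 mm towards +y, and no contact force has shown. I'll raise it slowly now.

play_rows(
  rows=[
    {"dx":0,"dy":0,"dz":0.05,"yaw":0,"claw":1},
    {"dx":0,"dy":0,"dz":0.05,"yaw":0,"claw":1},
    {"dx":0,"dy":0,"dz":0.05,"yaw":0,"claw":1},
    {"dx":0,"dy":0,"dz":0.05,"yaw":0,"claw":1},
    {"dx":0,"dy":0,"dz":0.02,"yaw":0,"claw":1},
  ],
)

```text
time_s: 7.28
ee_pos: [0.5258, -0.1977, 0.3937]
tcp_rot: [-0.54, 0.54, 0.457, -0.456]
ft_force: [1.8, 0.3, -2.1]
width: 0.294
```

```bash
python3 st.py
```

```text
t 7.275 ee [ 0.5258 -0.1977  0.3937] F [ 1.83  0.28 -2.1 ] T [-0.115 -0.729 -0.038] yaw 80.42 s,x mm 21.7 -10.0
```

play_rows(
  rows=[
    {"dx":0,"dy":0,"dz":0.01,"yaw":0,"claw":1},
    {"dx":0,"dy":0,"dz":0.01,"yaw":0,"claw":1},
    {"dx":0,"dy":0,"dz":0.01,"yaw":0,"claw":1},
    {"dx":0,"dy":0,"dz":0.01,"yaw":0,"claw":1},
    {"dx":0,"dy":0,"dz":0,"yaw":0,"claw":1},
  ],
)

```text
time_s: 7.9
ee_pos: [0.5257, -0.1978, 0.3952]
tcp_rot: [-0.54, 0.54, 0.457, -0.456]
ft_force: [1.4, 0.1, -2.9]
width: 0.298
```

```bash
python3 st.py
```

```text
t 7.9 ee [ 0.5257 -0.1978  0.3952] F [ 1.39  0.15 -2.86] T [-0.135 -1.01   0.076] yaw 80.42 s,x mm 21.7 -10.1
```

```bash
python3 st.py a6 200,180,130,110; python3 st.py
```

```text
t 7.9 ee [ 0.5257 -0.1978  0.3952] F [ 1.39  0.15 -2.86] T [-0.135 -1.01   0.076] yaw 80.42 s,x mm 21.7 -10.1
t 7.95 ee [ 0.5257 -0.1978  0.3952] F [ 0.89 -0.68 -3.04] T [-0.099 -0.988 -0.027] yaw 80.42 s,x mm 21.6 -10.1
```

View pics/a6.png

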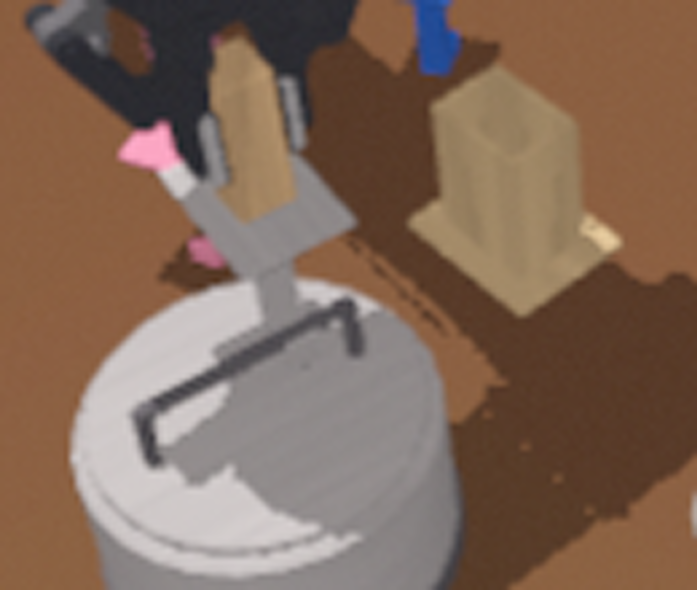

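```bash
python3 - <<'E'
from h import *
a=np.load("a6.npz")["p"][225:265,222:272]; b=np.load("scene0.npz")["p"][225:265,222:272]
im=np.hstack([cv2.resize(x,None,fx=8,fy=8,interpolation=cv2.INTER_NEAREST) for x in(a,b)]);cv2.imwrite("pics/z6.png",im[:,:,::-1])
ey=np.array([.1685,.986,0]);ex=np.array([.986,-.1685,0]);ax=np.array([.5257,-.1978,0])
for zo in(.121,.129):
  print(zo,((proj("scene",[ax+ex*.020+ey*s+[0,0,zo] for s in(-.008,.008)])-[222,225])*8).round())
  print("shank face",((proj("scene",[ax+ex*.004+ey*s+[0,0,zo] for s in(-.008,.008)])-[222,225])*8).round())
E
```

```text
0.121 [[258. 182.]
 [309. 155.]]
shank face [[230. 146.]
 [280. 120.]]
0.129 [[254. 163.]
 [305. 136.]]
shank face [[226. 128.]
 [276. 101.]]
```

View pics/z6.png

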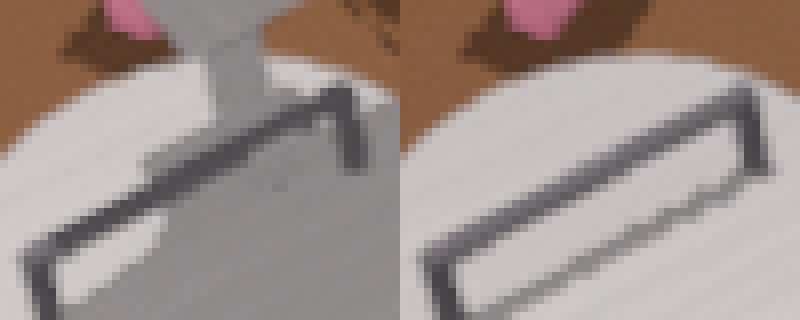

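play_rows(
  rows=[
    {"dx":0.02,"dy":-0.003,"dz":0,"yaw":0,"claw":1},
    {"dx":0.02,"dy":-0.003,"dz":0,"yaw":0,"claw":1},
    {"dx":0,"dy":0,"dz":0,"yaw":0,"claw":1},
    {"dx":0,"dy":0,"dz":0,"yaw":0,"claw":1},
    {"dx":0,"dy":0,"dz":0,"yaw":0,"claw":1},
  ],
)

```text
time_s: 8.57
ee_pos: [0.5271, -0.198, 0.395]
tcp_rot: [0.54, -0.54, -0.456, 0.457]
ft_force: [0.0, 0.4, -2.2]
width: 0.293
```

```bash
python3 st.py
```

```text
t 8.575 ee [ 0.5271 -0.198   0.395 ] F [ 0.02  0.43 -2.19] T [-0.05  -0.005 -0.029] yaw 80.42 s,x mm 21.6 -8.6
```

The side contact, which was the lip brushing the bar, is gone: torque is back to about 0. I'll keep raising.

play_rows(
  rows=[
    {"dx":0.015,"dy":-0.003,"dz":0.015,"yaw":0,"claw":1},
    {"dx":0,"dy":0,"dz":0.01,"yaw":0,"claw":1},
    {"dx":0,"dy":0,"dz":0.01,"yaw":0,"claw":1},
    {"dx":0,"dy":0,"dz":0,"yaw":0,"claw":1},
    {"dx":0,"dy":0,"dz":0,"yaw":0,"claw":1},
  ],
)

```text
time_s: 9.2
ee_pos: [0.5278, -0.1981, 0.3965]
tcp_rot: [0.54, -0.54, -0.457, 0.456]
ft_force: [0.2, 0.9, -2.1]
width: 0.294
```

```bash
python3 st.py
```

```text
t 9.2 ee [ 0.5278 -0.1981  0.3965] F [ 0.22  0.9  -2.05] T [ 0.016 -0.01   0.03 ] yaw 80.42 s,x mm 21.7 -8.0
```

play_rows(
  rows=[
    {"dx":0,"dy":0,"dz":0.015,"yaw":0,"claw":1},
    {"dx":0,"dy":0,"dz":0.01,"yaw":0,"claw":1},
    {"dx":0,"dy":0,"dz":0,"yaw":0,"claw":1},
    {"dx":0,"dy":0,"dz":0,"yaw":0,"claw":1},
    {"dx":0,"dy":0,"dz":0,"yaw":0,"claw":1},
  ],
)

```text
time_s: 9.82
ee_pos: [0.5278, -0.1981, 0.3975]
tcp_rot: [-0.54, 0.54, 0.457, -0.456]
ft_force: [-0.0, -0.3, -1.9]
width: 0.292
```

```bash
python3 st.py
```

```text
t 9.825 ee [ 0.5278 -0.1981  0.3975] F [-0.03 -0.28 -1.86] T [ 0.036 -0.083  0.053] yaw 80.42 s,x mm 21.6 -7.9
```

play_rows(
  rows=[
    {"dx":0,"dy":0,"dz":0.015,"yaw":0,"claw":1},
    {"dx":0,"dy":0,"dz":0.01,"yaw":0,"claw":1},
    {"dx":0,"dy":0,"dz":0,"yaw":0,"claw":1},
    {"dx":0,"dy":0,"dz":0,"yaw":0,"claw":1},
    {"dx":0,"dy":0,"dz":0,"yaw":0,"claw":1},
  ],
)

```text
time_s: 10.45
ee_pos: [0.5277, -0.1982, 0.3983]
tcp_rot: [0.54, -0.54, -0.456, 0.457]
ft_force: [-0.1, -0.6, -5.4]
width: 0.294
```

```bash
python3 st.py
```

```text
t 10.45 ee [ 0.5277 -0.1982  0.3983] F [-0.06 -0.64 -5.42] T [-0.368  0.104 -0.036] yaw 80.41 s,x mm 21.6 -8.0
```

play_rows(
  rows=[
    {"dx":0,"dy":0,"dz":0.015,"yaw":0,"claw":1},
    {"dx":0,"dy":0,"dz":0.01,"yaw":0,"claw":1},
    {"dx":0,"dy":0,"dz":0,"yaw":0,"claw":1},
    {"dx":0,"dy":0,"dz":0,"yaw":0,"claw":1},
    {"dx":0,"dy":0,"dz":0,"yaw":0,"claw":1},
  ],
)

```text
time_s: 11.08
ee_pos: [0.5278, -0.1981, 0.3995]
tcp_rot: [-0.54, 0.54, 0.456, -0.457]
ft_force: [-0.2, -1.4, -5.6]
width: 0.297
```

```bash
python3 st.py
```

```text
t 11.075 ee [ 0.5278 -0.1981  0.3995] F [-0.22 -1.42 -5.6 ] T [-0.749  0.149  0.006] yaw 80.42 s,x mm 21.6 -7.9
```

The net pull levels off at about 3.5 N, below the lightest possible lid, and the moment keeps growing. The lid is hinging on its far edge, so the heavy side is -y. I'll lower and slide along the bar to s ≈ -22 mm.

play_rows(
  rows=[
    {"dx":0,"dy":0,"dz":-0.05,"yaw":0,"claw":1},
    {"dx":0,"dy":0,"dz":-0.05,"yaw":0,"claw":1},
    {"dx":0,"dy":0,"dz":-0.03,"yaw":0,"claw":1},
    {"dx":0,"dy":0,"dz":0,"yaw":0,"claw":1},
    {"dx":0,"dy":0,"dz":0,"yaw":0,"claw":1},
  ],
)

```text
time_s: 11.7
ee_pos: [0.5279, -0.1981, 0.3945]
tcp_rot: [-0.54, 0.54, 0.457, -0.456]
ft_force: [0.7, 0.3, -2.5]
width: 0.295
```

```bash
python3 st.py
```

```text
t 11.7 ee [ 0.5279 -0.1981  0.3945] F [ 0.73  0.26 -2.53] T [-0.022 -0.03   0.003] yaw 80.42 s,x mm 21.7 -7.9
```

play_rows(
  rows=[
    {"dx":-0.046,"dy":-0.269,"dz":0,"yaw":0,"claw":1},
    {"dx":-0.046,"dy":-0.269,"dz":0,"yaw":0,"claw":1},
    {"dx":-0.046,"dy":-0.269,"dz":0,"yaw":0,"claw":1},
    {"dx":-0.046,"dy":-0.269,"dz":0,"yaw":0,"claw":1},
    {"dx":0,"dy":0,"dz":0,"yaw":0,"claw":1},
  ],
)

```text
time_s: 12.32
ee_pos: [0.5202, -0.2421, 0.3941]
tcp_rot: [0.54, -0.54, -0.456, 0.456]
ft_force: [-1.0, -0.2, -2.3]
width: 0.296
```

```bash
python3 st.py
```

```text
t 12.325 ee [ 0.5202 -0.2421  0.3941] F [-0.99 -0.17 -2.27] T [ 0.068  0.02  -0.007] yaw 80.34 s,x mm -23.0 -8.0
```

play_rows(
  rows=[
    {"dx":0,"dy":0,"dz":0.05,"yaw":0,"claw":1},
    {"dx":0,"dy":0,"dz":0.03,"yaw":0,"claw":1},
    {"dx":0,"dy":0,"dz":0.015,"yaw":0,"claw":1},
    {"dx":0,"dy":0,"dz":0,"yaw":0,"claw":1},
    {"dx":0,"dy":0,"dz":0,"yaw":0,"claw":1},
  ],
)

```text
time_s: 12.95
ee_pos: [0.5205, -0.241, 0.3977]
tcp_rot: [0.54, -0.54, -0.457, 0.457]
ft_force: [0.9, -1.1, -6.0]
width: 0.296
```

```bash
python3 st.py
```

```text
t 12.95 ee [ 0.5205 -0.241   0.3977] F [ 0.94 -1.06 -6.  ] T [-0.206 -0.457  0.005] yaw 80.43 s,x mm -21.8 -7.9
```

play_rows(
  rows=[
    {"dx":0,"dy":0,"dz":0.015,"yaw":0,"claw":1},
    {"dx":0,"dy":0,"dz":0.015,"yaw":0,"claw":1},
    {"dx":0,"dy":0,"dz":0,"yaw":0,"claw":1},
    {"dx":0,"dy":0,"dz":0,"yaw":0,"claw":1},
    {"dx":0,"dy":0,"dz":0,"yaw":0,"claw":1},
  ],
)

```text
time_s: 13.58
ee_pos: [0.5204, -0.2411, 0.3992]
tcp_rot: [0.54, -0.54, -0.456, 0.457]
ft_force: [-1.0, -0.4, -8.0]
width: 0.29
```

```bash
python3 st.py
```

```text
t 13.575 ee [ 0.5204 -0.2411  0.3992] F [-1.02 -0.43 -8.05] T [0.021 0.069 0.009] yaw 80.42 s,x mm -22.0 -8.0
```

play_rows(
  rows=[
    {"dx":0,"dy":0,"dz":0.025,"yaw":0,"claw":1},
    {"dx":0,"dy":0,"dz":0.025,"yaw":0,"claw":1},
    {"dx":0,"dy":0,"dz":0.025,"yaw":0,"claw":1},
    {"dx":0,"dy":0,"dz":0,"yaw":0,"claw":1},
    {"dx":0,"dy":0,"dz":0,"yaw":0,"claw":1},
  ],
)

```text
time_s: 14.2
ee_pos: [0.5204, -0.2412, 0.4023]
tcp_rot: [0.54, -0.54, -0.456, 0.456]
ft_force: [-0.8, 0.3, -8.7]
width: 0.295
```

```bash
python3 st.py a7 200,180,130,110; python3 - <<'E'
from h import *
for f in("scene0","a7"):
    z=np.load(f+".npz");W=cloud("scene",z["d"]);x,y,zz=W[...,0],W[...,1],W[...,2]
    m=(abs(zz-.099)<.012)&(np.hypot(x-.532,y+.221)<.062)
    P=W[m];A=np.c_[P[:,0]-.532,P[:,1]+.221,np.ones(len(P))]
    for _ in range(3):
        k=np.linalg.lstsq(A,P[:,2],rcond=None)[0];r=P[:,2]-A@k;g=abs(r)<.003;P,A=P[g],A[g]
    print(f,k,np.degrees(np.arctan(k[:2])),len(P))
E
```

```text
t 14.2 ee [ 0.5204 -0.2412  0.4023] F [-0.81  0.27 -8.74] T [0.052 0.083 0.029] yaw 80.42 s,x mm -22.0 -8.0
scene0 [-0.00027213 -0.0016448   0.09613156] [-0.01559167 -0.09424003] 1628
a7 [0.00193365 0.01529165 0.10111046] [0.11078973 0.87607864] 1537
```

View pics/a7.png

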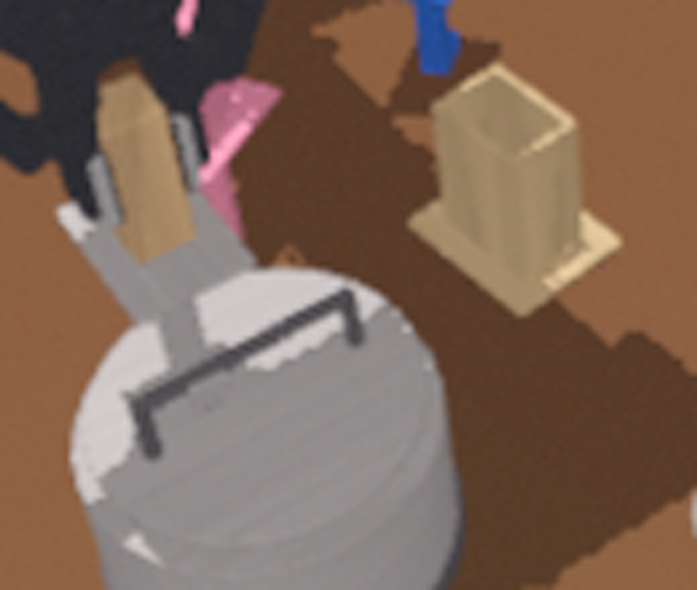

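```bash
cat > tilt.py <<'E'
from h import *
Fs=[];Ts=[];K=[]
c=None
import sys
cx,cy,z0=map(float,sys.argv[1:4])
for i in range(10):
    p,d=imaging.camera("scene");o=robot.get_obs();Fs.append(o["ft_force"]);Ts.append(o["wrist_torque"])
    W=cloud("scene",d);x,y,zz=W[...,0],W[...,1],W[...,2]
    m=(abs(zz-z0)<.012)&(np.hypot(x-cx,y-cy)<.06)
    P=W[m];A=np.c_[P[:,0]-cx,P[:,1]-cy,np.ones(len(P))]
    for _ in range(4):
        k=np.linalg.lstsq(A,P[:,2],rcond=None)[0];r=P[:,2]-A@k;g=abs(r)<.0025;P,A=P[g],A[g]
    K.append([*np.degrees(k[:2]),k[2]*1000])
f=lambda a:(np.mean(a,0).round(3),(np.std(a,0)/np.sqrt(len(a))).round(3))
print(o["time_s"],"F",f(Fs),"T",f(Ts),"tilt/z",f(K),np.round(K[0],2),np.round(K[-1],2),"ee",np.round(o["ee_pos"],4))
E
python3 tilt.py .532 -.221 .1015
```

```text
14.75 F (array([-0.232, -0.472, -8.787]), array([0.103, 0.075, 0.142])) T (array([ 0.011,  0.053, -0.003]), array([0.011, 0.013, 0.008])) tilt/z (array([  0.294,   0.89 , 101.05 ]), array([0.023, 0.016, 0.014])) [  0.37   0.97 101.04] [  0.18   0.81 101.13] ee [ 0.5205 -0.2412  0.4023]
```

The load is 6.6 N with no net moment on the hook, a steady 0.9° of tilt, and the lid clear of the rim, so it is balanced. I'll lift clear.

play_rows(
  rows=[
    {"dx":0,"dy":0,"dz":0.1,"yaw":0,"claw":1},
    {"dx":0,"dy":0,"dz":0.2,"yaw":0,"claw":1},
    {"dx":0,"dy":0,"dz":0.3,"yaw":0,"claw":1},
    {"dx":0,"dy":0,"dz":0.2,"yaw":0,"claw":1},
    {"dx":0,"dy":0,"dz":0.1,"yaw":0,"claw":1},
  ],
)

```text
time_s: 15.38
ee_pos: [0.5205, -0.2412, 0.4393]
tcp_rot: [-0.54, 0.54, 0.457, -0.456]
ft_force: [-0.1, 0.4, -8.9]
width: 0.294
```

```bash
python3 tilt.py .532 -.221 .1365; python3 st.py a8 190,130,150,120
```

```text
15.875 F (array([-0.014,  0.119, -8.809]), array([0.141, 0.14 , 0.122])) T (array([-0.   ,  0.041, -0.004]), array([0.015, 0.008, 0.008])) tilt/z (array([-3.60000e-02,  9.52000e-01,  1.37094e+02]), array([0.053, 0.027, 0.199])) [  0.44   0.81 138.07] [-9.0000e-02  9.9000e-01  1.3671e+02] ee [ 0.5205 -0.2412  0.4381]
t 15.875 ee [ 0.5205 -0.2412  0.4381] F [ 0.21  0.48 -9.28] T [-0.025  0.074  0.014] yaw 80.42 s,x mm -22.0 -8.0
```

View pics/a8.png

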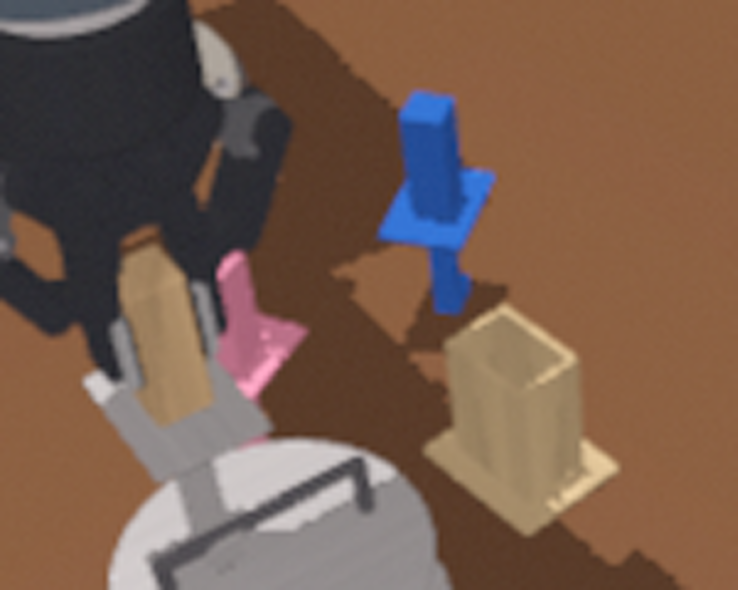

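play_rows(
  rows=[
    {"dx":0.03,"dy":0.15,"dz":0.05,"yaw":0,"claw":1},
    {"dx":0.06,"dy":0.35,"dz":0.05,"yaw":0,"claw":1},
    {"dx":0.08,"dy":0.5,"dz":0,"yaw":0,"claw":1},
    {"dx":0.09,"dy":0.6,"dz":0,"yaw":0,"claw":1},
    {"dx":0.09,"dy":0.65,"dz":0,"yaw":0,"claw":1},
  ],
)

```text
time_s: 16.55
ee_pos: [0.5346, -0.1491, 0.4423]
tcp_rot: [0.54, -0.54, -0.457, 0.457]
ft_force: [0.8, 0.5, -9.5]
width: 0.29
```

play_rows(
  rows=[
    {"dx":0.09,"dy":0.65,"dz":0,"yaw":0,"claw":1},
    {"dx":0.09,"dy":0.65,"dz":0,"yaw":0,"claw":1},
    {"dx":0.09,"dy":0.65,"dz":0,"yaw":0,"claw":1},
    {"dx":0.09,"dy":0.65,"dz":0,"yaw":0,"claw":1},
    {"dx":0.09,"dy":0.65,"dz":0,"yaw":0,"claw":1},
  ],
)

```text
time_s: 17.18
ee_pos: [0.5522, -0.0189, 0.4424]
tcp_rot: [0.54, -0.54, -0.457, 0.457]
ft_force: [0.4, -1.0, -8.4]
width: 0.294
```

play_rows(
  rows=[
    {"dx":0.09,"dy":0.65,"dz":0,"yaw":0,"claw":1},
    {"dx":0.09,"dy":0.65,"dz":0,"yaw":0,"claw":1},
    {"dx":0.09,"dy":0.65,"dz":0,"yaw":0,"claw":1},
    {"dx":0.09,"dy":0.65,"dz":0,"yaw":0,"claw":1},
    {"dx":0.09,"dy":0.65,"dz":0,"yaw":0,"claw":1},
  ],
)

```text
time_s: 17.8
ee_pos: [0.5699, 0.1111, 0.4423]
tcp_rot: [0.54, -0.54, -0.457, 0.457]
ft_force: [0.9, 0.4, -8.1]
width: 0.294
```

play_rows(
  rows=[
    {"dx":0.09,"dy":0.65,"dz":0,"yaw":0,"claw":1},
    {"dx":0.08,"dy":0.5,"dz":0,"yaw":0,"claw":1},
    {"dx":0.06,"dy":0.35,"dz":0,"yaw":0,"claw":1},
    {"dx":0.02,"dy":0.2,"dz":0,"yaw":0,"claw":1},
    {"dx":0,"dy":0.05,"dz":0,"yaw":0,"claw":1},
  ],
)

```text
time_s: 18.42
ee_pos: [0.5805, 0.179, 0.4422]
tcp_rot: [-0.54, 0.54, 0.456, -0.457]
ft_force: [0.6, -0.2, -8.3]
width: 0.29
```

```bash
python3 tilt.py .592 .201 .141; python3 st.py a9 270,60,200,160; python3 - <<'E'
from h import *
p,d=imaging.camera("top");np.savez("t9.npz",p=p,d=d);cv2.imwrite("pics/t9.png",cv2.resize(p[120:260,200:400],None,fx=3.5,fy=3.5)[:,:,::-1])
E
```

```text
18.925 F (array([-0.09 , -0.161, -8.772]), array([0.19 , 0.111, 0.187])) T (array([-0.02 ,  0.024, -0.016]), array([0.01 , 0.008, 0.01 ])) tilt/z (array([-7.00000e-02,  9.17000e-01,  1.40567e+02]), array([0.029, 0.023, 0.026])) [1.1000e-01 1.0200e+00 1.4042e+02] [-1.0000e-02  9.3000e-01  1.4055e+02] ee [0.5805 0.1786 0.4424]
t 18.925 ee [0.5805 0.1786 0.4424] F [-0.24 -0.23 -8.96] T [-0.031 -0.012  0.007] yaw 80.4 s,x mm 401.9 -19.5
```

View pics/a9.png

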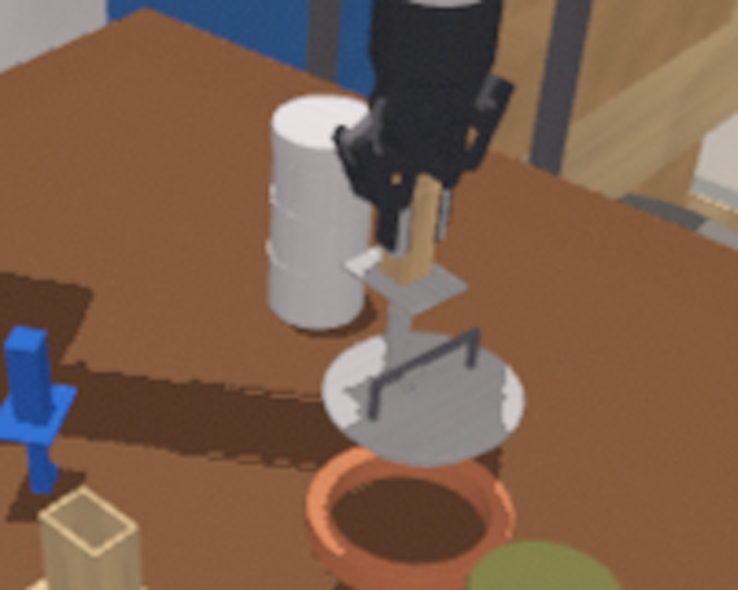

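View pics/t9.png

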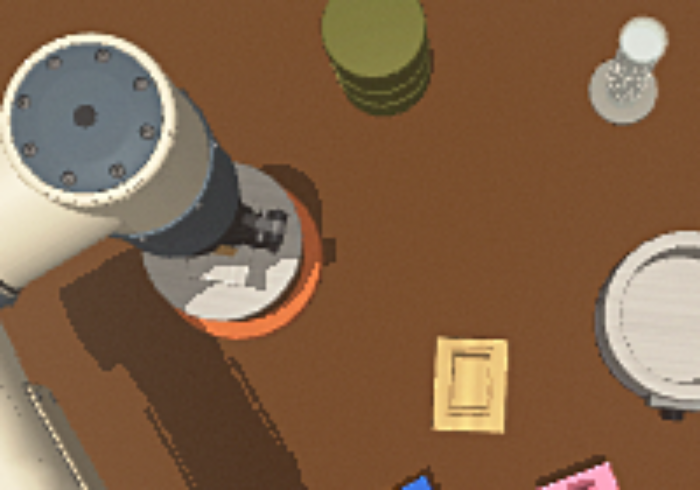

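The lid hangs level above the ring (crop: lid (423,398), ring (410,510)), both seen from the side camera and the top one. I'll measure the lid's centre relative to the ring's.

```bash
python3 - <<'E'
from h import *
from scipy.optimize import least_squares
def circR(P,R):
    r=least_squares(lambda c:np.hypot(P[:,0]-c[0],P[:,1]-c[1])-R,P[:,:2].mean(0),loss="soft_l1",f_scale=.001);return r.x.round(4),np.sqrt(np.mean(r.fun**2)).round(4)
def contour(m): 
    c,_=cv2.findContours(m.astype(np.uint8),cv2.RETR_EXTERNAL,cv2.CHAIN_APPROX_NONE);return max(c,key=cv2.contourArea)[:,0]
def run(name,f,n):
    z=np.load(f);W=cloud(n,z["d"]);x,y,zz=W[...,0],W[...,1],W[...,2]
    pl=.1406+.016*(y-.201)
    m=(abs(zz-pl)<.004)&(np.hypot(x-.592,y-.201)<.09)
    c=contour(m); P=cast(n,c,.1406);
    r=np.hypot(P[:,0]-P[:,0].mean(),P[:,1]-P[:,1].mean())
    # iterative: keep points near circle
    c0=np.array([.592,.201])
    for _ in range(6):
        r=np.hypot(*(P[:,:2]-c0).T);k=abs(r-.0715)<.004
        c0,e=circR(P[k],.0715)
    print(name,"lid",c0,e,k.sum(),len(k))
run("scene","a9.npz","scene");run("top","t9.npz","top")
for n,f in(("scene","scene0.npz"),("top","top0.npz")):
    z=np.load(f);hsv=cv2.cvtColor(z["p"],cv2.COLOR_RGB2HSV);W=cloud(n,z["d"])
    m=(hsv[...,0]<14)&(hsv[...,1]>140)&(hsv[...,2]>150)&(np.hypot(W[...,0]-.59,W[...,1]-.2)<.13)&(W[...,2]>.018)
    m=(W[...,2]>.021)&(W[...,2]<.032)&(np.hypot(W[...,0]-.592,W[...,1]-.201)<.095)
    c,h=cv2.findContours(m.astype(np.uint8),cv2.RETR_CCOMP,cv2.CHAIN_APPROX_NONE)
    c=sorted(c,key=cv2.contourArea)[::-1]
    for q,R in zip(c[:2],(.0795,.0635)):
        print(n,"ring",R,circR(cast(n,q[:,0],.026),R),len(q))
E
```

```text
scene lid [0.5924 0.1941] 0.0014 106 174
top lid [0.5937 0.2017] 0.0018 89 211
scene ring 0.0795 (array([0.5923, 0.1965]), np.float64(0.0022)) 138
scene ring 0.0635 (array([0.5922, 0.1969]), np.float64(0.0016)) 111
top ring 0.0795 (array([0.5932, 0.2026]), np.float64(0.0026)) 140
top ring 0.0635 (array([0.593 , 0.2027]), np.float64(0.0015)) 110
```

play_rows(
  rows=[
    {"dx":0,"dy":0.03,"dz":-0.2,"yaw":0,"claw":1},
    {"dx":0,"dy":0.02,"dz":-0.4,"yaw":0,"claw":1},
    {"dx":0,"dy":0,"dz":-0.5,"yaw":0,"claw":1},
    {"dx":0,"dy":0,"dz":-0.5,"yaw":0,"claw":1},
    {"dx":0,"dy":0,"dz":-0.4,"yaw":0,"claw":1},
  ],
)

```text
time_s: 19.65
ee_pos: [0.5802, 0.1809, 0.3606]
tcp_rot: [0.54, -0.54, -0.456, 0.457]
ft_force: [-0.4, 0.0, -8.7]
width: 0.295
```

play_rows(
  rows=[
    {"dx":0,"dy":0,"dz":-0.15,"yaw":0,"claw":1},
    {"dx":0,"dy":0,"dz":-0.05,"yaw":0,"claw":1},
    {"dx":0,"dy":0,"dz":0,"yaw":0,"claw":1},
    {"dx":0,"dy":0,"dz":0,"yaw":0,"claw":1},
    {"dx":0,"dy":0,"dz":0,"yaw":0,"claw":1},
  ],
)

```text
time_s: 20.27
ee_pos: [0.5805, 0.1809, 0.3547]
tcp_rot: [-0.54, 0.54, 0.457, -0.456]
ft_force: [0.3, 0.7, -8.4]
width: 0.296
```

```bash
python3 tilt.py .592 .201 .052; python3 st.py a10 320,130,130,100
```

```text
20.775 F (array([ 0.279, -0.043, -8.668]), array([0.183, 0.106, 0.129])) T (array([-0.001,  0.049, -0.005]), array([0.013, 0.011, 0.005])) tilt/z (array([ 0.249,  1.069, 52.558]), array([0.034, 0.033, 0.052])) [ 0.31  0.95 52.92] [ 0.32  1.12 52.39] ee [0.5805 0.1808 0.3543]
t 20.775 ee [0.5805 0.1808 0.3543] F [-0.09 -0.23 -9.4 ] T [-0.053  0.034 -0.013] yaw 80.42 s,x mm 404.2 -19.9
```

View pics/a10.png

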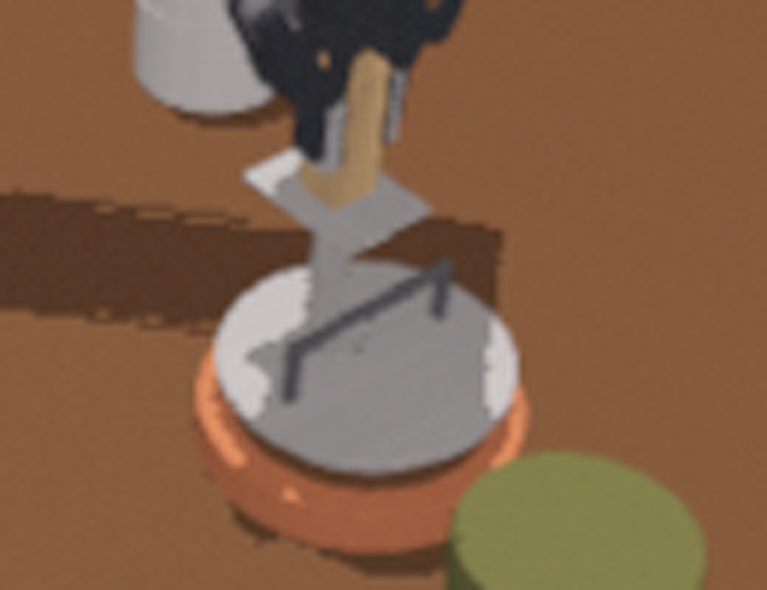

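play_rows(
  rows=[
    {"dx":0,"dy":0,"dz":-0.07,"yaw":0,"claw":1},
    {"dx":0,"dy":0,"dz":-0.07,"yaw":0,"claw":1},
    {"dx":0,"dy":0,"dz":-0.07,"yaw":0,"claw":1},
    {"dx":0,"dy":0,"dz":-0.07,"yaw":0,"claw":1},
    {"dx":0,"dy":0,"dz":-0.05,"yaw":0,"claw":1},
  ],
)

```text
time_s: 21.45
ee_pos: [0.5804, 0.1808, 0.3408]
tcp_rot: [0.54, -0.54, -0.456, 0.457]
ft_force: [-0.6, -0.4, -8.6]
width: 0.294
```

```bash
python3 tilt.py .592 .201 .038
```

```text
21.95 F (array([ 7.00e-03, -1.59e-01, -8.86e+00]), array([0.194, 0.144, 0.136])) T (array([0.021, 0.037, 0.001]), array([0.01 , 0.007, 0.006])) tilt/z (array([ 0.216,  0.862, 39.179]), array([0.027, 0.017, 0.072])) [ 0.12  0.87 39.01] [ 0.3   0.9  39.35] ee [0.5804 0.1808 0.3412]
```

Lid top is at 39 mm, free and in the bore. There are about 7 mm to go, which I'll take slowly.

play_rows(
  rows=[
    {"dx":0,"dy":0,"dz":-0.03,"yaw":0,"claw":1},
    {"dx":0,"dy":0,"dz":-0.03,"yaw":0,"claw":1},
    {"dx":0,"dy":0,"dz":-0.03,"yaw":0,"claw":1},
    {"dx":0,"dy":0,"dz":-0.03,"yaw":0,"claw":1},
    {"dx":0,"dy":0,"dz":-0.02,"yaw":0,"claw":1},
  ],
)

```text
time_s: 22.58
ee_pos: [0.5804, 0.1808, 0.3354]
tcp_rot: [0.54, -0.54, -0.456, 0.457]
ft_force: [0.5, -0.2, -8.4]
width: 0.294
```

```bash
python3 st.py
```

```text
t 22.575 ee [0.5804 0.1808 0.3354] F [ 0.49 -0.2  -8.44] T [-0.015  0.018  0.016] yaw 80.42 s,x mm 404.2 -19.9
```

play_rows(
  rows=[
    {"dx":0,"dy":0,"dz":-0.015,"yaw":0,"claw":1},
    {"dx":0,"dy":0,"dz":-0.015,"yaw":0,"claw":1},
    {"dx":0,"dy":0,"dz":-0.015,"yaw":0,"claw":1},
    {"dx":0,"dy":0,"dz":-0.015,"yaw":0,"claw":1},
    {"dx":0,"dy":0,"dz":-0.015,"yaw":0,"claw":1},
  ],
)

```text
time_s: 23.2
ee_pos: [0.5807, 0.1808, 0.3335]
tcp_rot: [-0.54, 0.54, 0.457, -0.456]
ft_force: [-0.3, -0.2, -2.7]
width: 0.292
```

```bash
python3 tilt.py .592 .201 .034
```

```text
23.7 F (array([-0.146, -0.343, -2.169]), array([0.133, 0.158, 0.122])) T (array([ 0.014,  0.021, -0.013]), array([0.005, 0.024, 0.008])) tilt/z (array([-0.147, -0.034, 31.473]), array([0.029, 0.025, 0.021])) [-0.08  0.05 31.48] [-0.13 -0.08 31.54] ee [0.5805 0.1808 0.3327]
```

The lid sits flat: tilt about 0.1°, top at 31.5 mm against 32 mm expected, and the load is off the hook. I'll drop the hook below the bar and back it out.

play_rows(
  rows=[
    {"dx":0,"dy":0,"dz":-0.06,"yaw":0,"claw":1},
    {"dx":0,"dy":0,"dz":-0.06,"yaw":0,"claw":1},
    {"dx":0,"dy":0,"dz":-0.06,"yaw":0,"claw":1},
    {"dx":0,"dy":0,"dz":-0.06,"yaw":0,"claw":1},
    {"dx":0,"dy":0,"dz":-0.06,"yaw":0,"claw":1},
  ],
)

```text
time_s: 24.32
ee_pos: [0.5805, 0.1808, 0.3203]
tcp_rot: [-0.54, 0.54, 0.456, -0.457]
ft_force: [0.7, -0.6, -2.3]
width: 0.296
```

```bash
python3 tilt.py .592 .201 .034
```

```text
24.825 F (array([ 0.043, -0.073, -2.185]), array([0.149, 0.155, 0.224])) T (array([-0.017,  0.009, -0.001]), array([0.012, 0.01 , 0.006])) tilt/z (array([-0.189, -0.159, 31.553]), array([0.035, 0.037, 0.018])) [-0.2  -0.22 31.57] [-0.17 -0.16 31.5 ] ee [0.5805 0.1808 0.3206]
```

play_rows(
  rows=[
    {"dx":-0.08,"dy":0.014,"dz":0,"yaw":0,"claw":1},
    {"dx":-0.12,"dy":0.02,"dz":0,"yaw":0,"claw":1},
    {"dx":0,"dy":0,"dz":0,"yaw":0,"claw":1},
    {"dx":0,"dy":0,"dz":0,"yaw":0,"claw":1},
    {"dx":0,"dy":0,"dz":0,"yaw":0,"claw":1},
  ],
)

```text
time_s: 25.45
ee_pos: [0.5725, 0.1822, 0.3205]
tcp_rot: [-0.54, 0.54, 0.456, -0.456]
ft_force: [-0.3, -0.1, -1.9]
width: 0.299
```

```bash
python3 tilt.py .592 .201 .034
```

```text
25.95 F (array([ 0.09 , -0.01 , -1.607]), array([0.129, 0.096, 0.166])) T (array([0.005, 0.01 , 0.008]), array([0.01 , 0.005, 0.005])) tilt/z (array([-0.199, -0.194, 31.528]), array([0.038, 0.023, 0.017])) [-0.14 -0.18 31.49] [-0.27 -0.17 31.6 ] ee [0.5725 0.1822 0.3205]
```

play_rows(
  rows=[
    {"dx":-0.2,"dy":0.034,"dz":0,"yaw":0,"claw":1},
    {"dx":-0.25,"dy":0.043,"dz":0,"yaw":0,"claw":1},
    {"dx":-0.25,"dy":0.043,"dz":0,"yaw":0,"claw":1},
    {"dx":-0.25,"dy":0.043,"dz":0,"yaw":0,"claw":1},
    {"dx":-0.15,"dy":0,"dz":0.1,"yaw":0,"claw":1},
  ],
)

```text
time_s: 26.58
ee_pos: [0.5276, 0.1888, 0.3245]
tcp_rot: [0.54, -0.54, -0.456, 0.457]
ft_force: [0.9, -0.5, -1.0]
width: 0.296
```

```bash
python3 st.py a11 260,60,200,160
```

```text
t 26.575 ee [0.5276 0.1888 0.3245] F [ 0.93 -0.48 -0.97] T [-0.01  -0.011 -0.05 ] yaw 80.45 s,x mm 403.2 -73.4
```

View pics/a11.png

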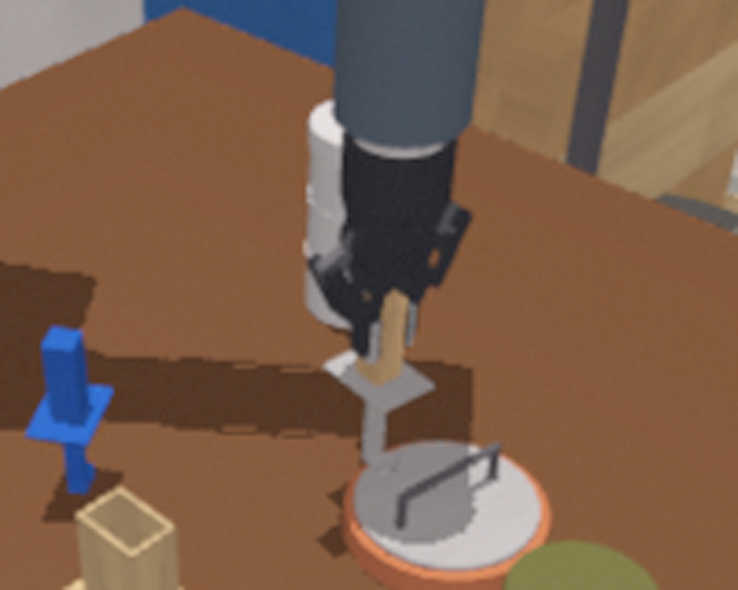

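The lid sits in the ring with the hook clear. I'll measure the holder rim from images already taken, t9 and a9.

```bash
python3 - <<'E'
from h import *
for n,f in(("top","t9.npz"),("scene","a9.npz"),("scene","a11.npz")):
    z=np.load(f);W=cloud(n,z["d"]);x,y,zz=W[...,0],W[...,1],W[...,2]
    m=(abs(zz-.088)<.008)&(np.hypot(x-.4735,y+.026)<.055)
    c,_=cv2.findContours(m.astype(np.uint8),cv2.RETR_EXTERNAL,cv2.CHAIN_APPROX_NONE);c=max(c,key=cv2.contourArea)[:,0]
    for zr in (.088,):
        Q=(cast(n,c,zr)[:,:2]*1000).astype(np.float32);print(n,f,"outer",cv2.minAreaRect(Q),m.sum())
    # hole: deep pixels surrounded
    h=cv2.morphologyEx(m.astype(np.uint8),cv2.MORPH_CLOSE,np.ones((3,3)))
    cc,hi=cv2.findContours(h,cv2.RETR_CCOMP,cv2.CHAIN_APPROX_NONE)
    for k,q in enumerate(cc):
        if hi[0][k][3]>=0 and len(q)>8: print(" hole",cv2.minAreaRect((cast(n,q[:,0],.088)[:,:2]*1000).astype(np.float32)))
a=np.load("t9.npz")["p"][205:250,310:360];b=np.load("a11.npz")["p"][180:225,270:320]
cv2.imwrite("pics/h.png",np.hstack([cv2.resize(q,None,fx=8,fy=8,interpolation=cv2.INTER_CUBIC) for q in(a,b)])[:,:,::-1])
print("proj",(proj("top",[[.4735,-.0265,.088]])-[310,205])*8,(proj("scene",[[.4735,-.0265,.088]])-[270,180])*8+[400,0])
E
```

```text
top t9.npz outer ((472.4111022949219, -20.891508102416992), (60.62552261352539, 41.50649642944336), 0.4940115809440613) 79
 hole ((472.3774719238281, -22.48160171508789), (54.29320526123047, 38.41957092285156), 0.6046945452690125)
scene a9.npz outer ((473.64990234375, -28.0864315032959), (47.21535110473633, 66.70285034179688), 87.91319274902344) 178
 hole ((474.2076110839844, -28.027511596679688), (33.50721740722656, 50.33182144165039), 80.82434844970703)
scene a11.npz outer ((473.7471618652344, -27.944673538208008), (46.75932693481445, 66.6698226928711), 88.48615264892578) 182
 hole ((474.46990966796875, -27.973127365112305), (33.4069709777832, 48.777069091796875), 88.28584289550781)
proj [[202.09695817 185.1681381 ]] [[588.53740751 174.29731799]]
```

View pics/h.png

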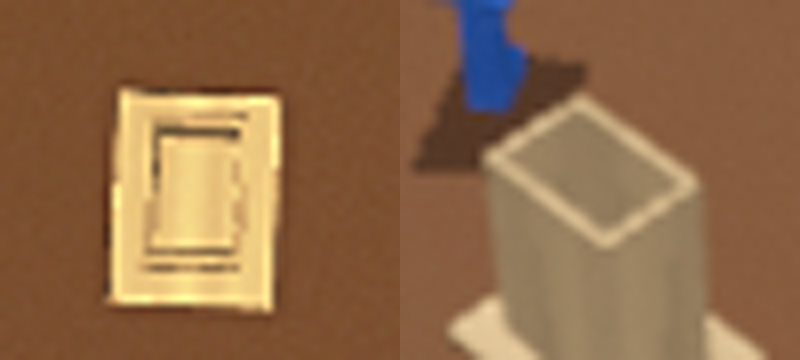

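play_rows(
  rows=[
    {"dx":0,"dy":0,"dz":0.4,"yaw":0,"claw":1},
    {"dx":0,"dy":-0.3,"dz":0.6,"yaw":0.3,"claw":1},
    {"dx":-0.1,"dy":-0.6,"dz":0.6,"yaw":0.3,"claw":1},
    {"dx":-0.2,"dy":-0.8,"dz":0.6,"yaw":0.3,"claw":1},
    {"dx":-0.2,"dy":-0.8,"dz":0.3,"yaw":0.3,"claw":1},
  ],
)

```text
time_s: 27.25
ee_pos: [0.5083, 0.0878, 0.4263]
tcp_rot: [-0.505, 0.506, 0.495, -0.494]
ft_force: [0.4, -0.3, -2.9]
width: 0.296
```

play_rows(
  rows=[
    {"dx":-0.2,"dy":-0.7,"dz":0,"yaw":0.1,"claw":1},
    {"dx":-0.2,"dy":-0.7,"dz":0,"yaw":0.1,"claw":1},
    {"dx":-0.2,"dy":-0.7,"dz":0,"yaw":0.1,"claw":1},
    {"dx":-0.2,"dy":-0.5,"dz":0,"yaw":0,"claw":1},
    {"dx":-0.07,"dy":-0.24,"dz":0,"yaw":0,"claw":1},
  ],
)

```text
time_s: 27.88
ee_pos: [0.4732, -0.0257, 0.4248]
tcp_rot: [-0.497, 0.497, 0.503, -0.503]
ft_force: [0.1, 0.6, -2.3]
width: 0.294
```

```bash
python3 st.py a12 240,90,110,130; python3 - <<'E'
from h import *
z=np.load("a12.npz");W=cloud("scene",z["d"]);o=robot.get_obs();e=o["ee_pos"]
# handle corner/edge comparison: guard centre in scene by plane
zg=e[2]-.1555-.041
x,y,zz=W[...,0],W[...,1],W[...,2]
hsv=cv2.cvtColor(z["p"],cv2.COLOR_RGB2HSV)
m=(abs(zz-zg)<.008)&(np.hypot(x-e[0],y-e[1])<.055)&(hsv[...,1]<90)
print(m.sum(),cv2.minAreaRect((cast("scene",np.argwhere(m)[:,::-1],zg)[:,:2]*1000).astype(np.float32)),np.nanmedian(zz[m]),zg)
E
```

```text
t 27.875 ee [ 0.4732 -0.0257  0.4248] F [ 0.09  0.6  -2.26] T [ 0.041 -0.066 -0.011] yaw 90.67 s,x mm 182.4 -90.8
278 ((472.7390441894531, -29.02679443359375), (51.445167541503906, 71.9332275390625), 89.57923126220703) 0.22718250345542762 0.22828060029385114
```

View pics/a12.png

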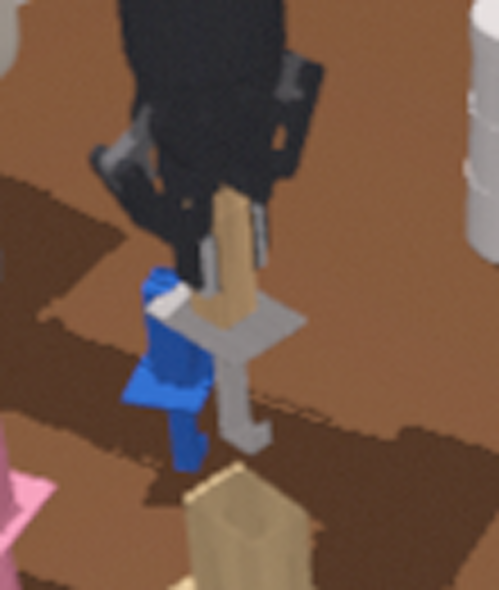

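play_rows(
  rows=[
    {"dx":0.02,"dy":0.02,"dz":-0.3,"yaw":0,"claw":1},
    {"dx":0,"dy":0,"dz":-0.6,"yaw":0,"claw":1},
    {"dx":0,"dy":0,"dz":-0.6,"yaw":0,"claw":1},
    {"dx":0,"dy":0,"dz":-0.6,"yaw":0,"claw":1},
    {"dx":0,"dy":0,"dz":-0.5,"yaw":0,"claw":1},
  ],
)

```text
time_s: 28.55
ee_pos: [0.4744, -0.0232, 0.3184]
tcp_rot: [0.497, -0.496, -0.503, 0.504]
ft_force: [-0.3, 0.5, -1.8]
width: 0.296
```

```bash
python3 st.py
```

```text
t 28.55 ee [ 0.4744 -0.0232  0.3184] F [-0.27  0.46 -1.85] T [-0.023 -0.022 -0.015] yaw 90.78 s,x mm 185.1 -90.1
```

play_rows(
  rows=[
    {"dx":0,"dy":0,"dz":-0.3,"yaw":0,"claw":1},
    {"dx":0,"dy":0,"dz":-0.18,"yaw":0,"claw":1},
    {"dx":0,"dy":0,"dz":0,"yaw":0,"claw":1},
    {"dx":0,"dy":0,"dz":0,"yaw":0,"claw":1},
    {"dx":0,"dy":0,"dz":0,"yaw":0,"claw":1},
  ],
)

```text
time_s: 29.18
ee_pos: [0.4746, -0.0241, 0.3019]
tcp_rot: [-0.497, 0.497, 0.504, -0.503]
ft_force: [0.2, 0.9, -1.9]
width: 0.295
```

```bash
python3 st.py a13 240,100,110,130
```

```text
t 29.175 ee [ 0.4746 -0.0241  0.3019] F [ 0.17  0.89 -1.86] T [ 0.035  0.008 -0.006] yaw 90.73 s,x mm 184.3 -89.7
```

View pics/a13.png

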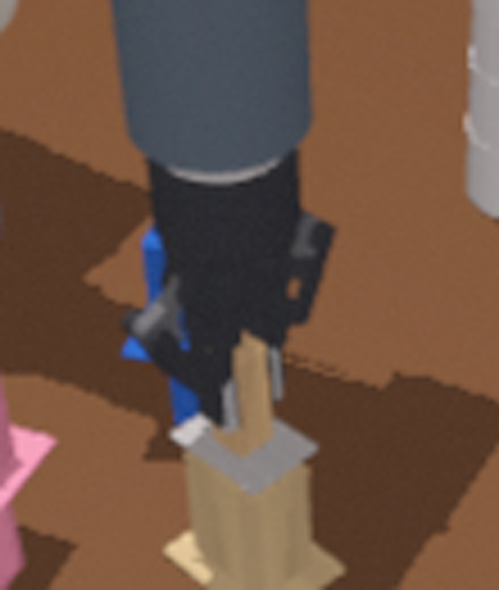

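The shank is inside the holder and the guard hovers about 12 mm above the rim. I'll lower it gently.

play_rows(
  rows=[
    {"dx":0,"dy":0,"dz":-0.1,"yaw":0,"claw":1},
    {"dx":0,"dy":0,"dz":-0.08,"yaw":0,"claw":1},
    {"dx":0,"dy":0,"dz":-0.05,"yaw":0,"claw":1},
    {"dx":0,"dy":0,"dz":-0.03,"yaw":0,"claw":1},
    {"dx":0,"dy":0,"dz":-0.02,"yaw":0,"claw":1},
  ],
)

```text
time_s: 29.85
ee_pos: [0.4745, -0.0241, 0.29]
tcp_rot: [0.497, -0.497, -0.503, 0.503]
ft_force: [-0.5, -0.2, -1.8]
width: 0.29
```

```bash
python3 st.py
```

```text
t 29.85 ee [ 0.4745 -0.0241  0.29  ] F [-0.53 -0.23 -1.79] T [ 0.033 -0.02   0.014] yaw 90.74 s,x mm 184.3 -89.9
```

play_rows(
  rows=[
    {"dx":0,"dy":0,"dz":-0.02,"yaw":0,"claw":1},
    {"dx":0,"dy":0,"dz":-0.015,"yaw":0,"claw":1},
    {"dx":0,"dy":0,"dz":0,"yaw":0,"claw":1},
    {"dx":0,"dy":0,"dz":0,"yaw":0,"claw":1},
    {"dx":0,"dy":0,"dz":0,"yaw":0,"claw":1},
  ],
)

```text
time_s: 30.48
ee_pos: [0.4744, -0.0241, 0.2896]
tcp_rot: [-0.497, 0.497, 0.503, -0.503]
ft_force: [-3.5, 0.9, 5.7]
width: 0.294
```

```bash
python3 st.py
```

```text
t 30.475 ee [ 0.4744 -0.0241  0.2896] F [-3.5   0.89  5.73] T [ 0.32   1.244 -0.033] yaw 90.75 s,x mm 184.3 -89.9
```

play_rows(
  rows=[
    {"dx":0,"dy":0,"dz":0.01,"yaw":0,"claw":1},
    {"dx":0,"dy":0,"dz":0,"yaw":0,"claw":0.6},
    {"dx":0,"dy":0,"dz":0,"yaw":0,"claw":0.3},
    {"dx":0,"dy":0,"dz":0,"yaw":0,"claw":0},
    {"dx":0,"dy":0,"dz":0,"yaw":0,"claw":0},
  ],
)

```text
time_s: 31.1
ee_pos: [0.4745, -0.0241, 0.289]
tcp_rot: [0.497, -0.497, -0.503, 0.503]
ft_force: [-0.2, 0.2, -0.2]
width: 0.992
```

```bash
python3 st.py a14 240,100,110,130
```

```text
t 31.1 ee [ 0.4745 -0.0241  0.289 ] F [-0.22  0.2  -0.24] T [0.083 0.001 0.021] yaw 90.73 s,x mm 184.2 -89.8
```

View pics/a14.png

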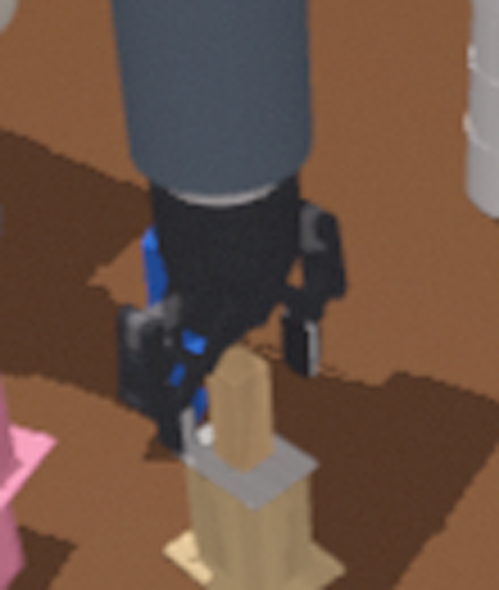

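The lifter stands in the holder with its guard on the rim, and the fingers are open clear of the handle. Next I'll retreat upwards and away.

play_rows(
  rows=[
    {"dx":0,"dy":0,"dz":0.3,"yaw":0,"claw":0},
    {"dx":0,"dy":0,"dz":0.6,"yaw":0,"claw":0},
    {"dx":0,"dy":0,"dz":0.8,"yaw":0,"claw":0},
    {"dx":0,"dy":0,"dz":0.8,"yaw":0,"claw":0},
    {"dx":0,"dy":0,"dz":0.6,"yaw":0,"claw":0},
  ],
)

```text
time_s: 31.78
ee_pos: [0.4744, -0.0242, 0.4156]
tcp_rot: [-0.496, 0.497, 0.504, -0.503]
ft_force: [1.1, -0.2, -0.3]
width: 0.996
```

play_rows(
  rows=[
    {"dx":-0.4,"dy":-0.5,"dz":0,"yaw":0,"claw":0},
    {"dx":-0.4,"dy":-0.8,"dz":0,"yaw":0,"claw":0},
    {"dx":-0.4,"dy":-0.8,"dz":0,"yaw":0,"claw":0},
    {"dx":-0.4,"dy":-0.8,"dz":0,"yaw":0,"claw":0},
    {"dx":-0.4,"dy":-0.8,"dz":0,"yaw":0,"claw":0},
  ],
)

```text
time_s: 32.4
ee_pos: [0.3928, -0.1734, 0.4129]
tcp_rot: [0.497, -0.497, -0.503, 0.503]
ft_force: [0.6, -0.6, -0.2]
width: 1.003
```

play_rows(
  rows=[
    {"dx":-0.4,"dy":-0.8,"dz":0,"yaw":0,"claw":0},
    {"dx":-0.4,"dy":-0.8,"dz":0,"yaw":0,"claw":0},
    {"dx":-0.2,"dy":-0.8,"dz":0,"yaw":0,"claw":0},
    {"dx":0,"dy":-0.4,"dz":0,"yaw":0,"claw":0},
    {"dx":0,"dy":0,"dz":0,"yaw":0,"claw":0},
  ],
)

```text
time_s: 33.02
ee_pos: [0.354, -0.2847, 0.4127]
tcp_rot: [0.498, -0.497, -0.503, 0.503]
ft_force: [0.2, 0.5, 0.4]
width: 1.001
```

```bash
python3 tilt.py .592 .201 .034; python3 - <<'E'
from h import *
for n in("scene","top"):
    p,d=imaging.camera(n);np.savez(n+"F.npz",p=p,d=d);cv2.imwrite(f"pics/{n}F.png",p[:,:,::-1])
    W=cloud(n,d);z0=np.load(n+"0.npz");W0=cloud(n,z0["d"])
    def comp(nm,c,zlo,zhi,r):
        o=[]
        for V in(W0,W):
            m=(np.hypot(V[...,0]-c[0],V[...,1]-c[1])<r)&(V[...,2]>zlo)&(V[...,2]<zhi);P=V[m];o.append(P.mean(0)*1000)
        print(n,nm,np.round(o[0],1),np.round(o[1]-o[0],1))
    comp("handle",(.4735,-.026),.15,.17,.04);comp("guard",(.4735,-.026),.082,.1,.05)
    comp("blue",(.35,.03),.05,.17,.05);comp("pink",(.366,-.12),.05,.17,.05)
    # lid circle
    x,y,zz=W[...,0],W[...,1],W[...,2]
    m=(abs(zz-.032)<.003)&(np.hypot(x-.592,y-.201)<.1);hsv=cv2.cvtColor(p,cv2.COLOR_RGB2HSV)
    m&=hsv[...,1]<60
    print(n,"lid top centroid",cast(n,np.argwhere(m)[:,::-1],.032).mean(0))
E
```

```text
33.525 F (array([-0.003, -0.174,  0.122]), array([0.19 , 0.207, 0.124])) T (array([ 0.023, -0.005,  0.002]), array([0.012, 0.011, 0.006])) tilt/z (array([-0.055, -0.09 , 31.459]), array([0.023, 0.032, 0.017])) [ 0.04 -0.25 31.37] [-0.04 -0.07 31.49] ee [ 0.3545 -0.2838  0.4131]
scene handle [474.3 -29.4 159.1] [ 0.4  0.3 -0.1]
scene guard [479.5 -33.   92. ] [ 0.7  0.8 -0.1]
scene blue [352.9  26.7 108.2] [ 0.2 -0.1  0.3]
scene pink [ 370.6 -133.2  108.7] [0.  0.1 0.1]
scene lid top centroid [0.5950594  0.19388167 0.032     ]
top handle [473.1 -22.8 162.2] [0.1 0.1 0.2]
top guard [471.8 -23.5  92.8] [-0.7  1.1  0.6]
top blue [348.5  35.7 100.5] [-0.   0.1  0.1]
top pink [ 365.6 -123.2  100.5] [-15.7  25.4 -14.9]
top lid top centroid [0.59342261 0.20172919 0.032     ]
```

View pics/sceneF.png

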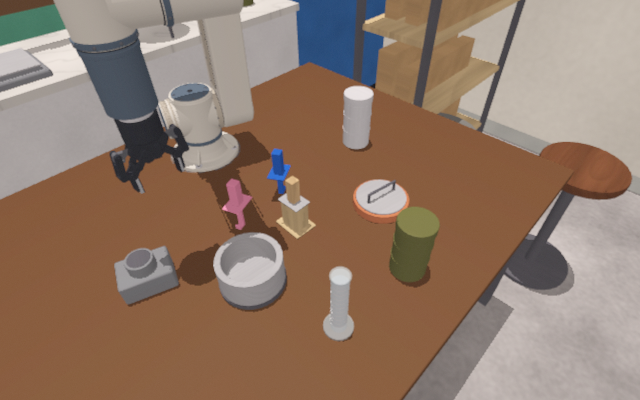

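View pics/topF.png

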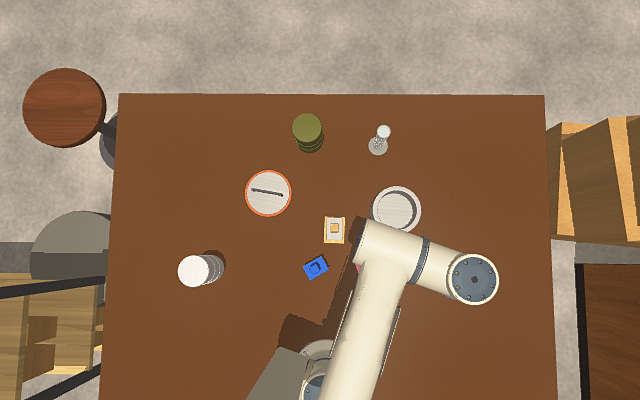

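The final views show the lid in the ring at (381,198) in the scene view and (268,193) in the top view, with the lifter back in its holder at (294,208) and (334,230). The other things stand where they were. I'm handing the job in.

```bash
python3 -c "
from station import robot
print(robot.job_done())"
```

```text
the job is handed in; nothing more can be done
None
```

The lid is in the cooling ring, the lifter is back in its holder, and I handed the job in at about 34 s; the station reports no verdict.

**What I did**
- **Finding the balance point:** I first lifted about 1.5 mm at the +22 mm side of the bar. The pull was only about 3.5 N and the moment kept growing, so the heavy side was -y; I set the lid back down. That trial tipped the lid by an estimated 1°. At -22 mm it came up with 6.6 N of load and no net moment on the hook.
- **Carrying and setting down:** I carried the lid to the ring, lowered it slowly, backed the hook out without contact, and stood the lifter in its holder.

**Last checks**
- **Lid:** it sits flat, within about 0.1°, with its top at 31.5 mm against 32 mm expected. It is centred in the ring within about 2 mm in the top view and 3–4 mm in the scene view, by a rough centroid there.
- **Lifter:** it stands within about 1 mm of where it started.
- **Other things:** the blue decoy and the pink one (scene camera) measured unmoved. A large "shift" for pink in the top view is only the arm covering it. The canisters, graduated cylinder and meter cell I checked only by eye, and they look untouched.

**What was less clean**
- **Tilt while carrying:** the lid hung steadily tilted by about 0.9–1.1°.
- **Light contacts:** the lip first brushed the bar sideways with a few N. Setting the lifter down pressed its guard on the rim with about 8 N before I let go.
- **Cameras:** the two cameras disagreed by 4–6 mm in y, so I worked with their average and with differences within one view.

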